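# Load the parts-washer carrier with union nuts and clip its end gate shut

### The arm

A 6-joint arm with a two-finger parallel gripper is mounted at the origin on a cart in front of the work surface, level with it; the furniture and walls round the work are solid. World frame = base frame: x ahead of the robot, y to its left, z up, the work surface at z = 0. Lengths are in m, angles in degrees, forces in N, time in s.
With the tool pointing down it reaches from about 0.35 to 0.875 m from the base axis. Payload 4.2 kg.
Tool frame: the origin (TCP) lies on the centre line of the jaws, within the pads' length; the fingertips stand 19 mm ahead of it and the grasp point (between the pads) is the TCP; z points along the fingers, y is the line along which they close (so a half turn about z gives the same grasp; the last joint's range is limited). The gripper opens to 87 mm and grips with 3 to 60 N. Pads are 19 mm wide; open, the fingers measure 117 mm over their backs; the gripper's body (75 mm by 190 mm) begins 51 mm behind the grasp point.
Start: joints at [-53.48, 22.042, 0.453, 0, -68.411, -14.817], TCP at [0.231, -0.581, 0.242] pointing down, gripper open.
Joint ranges: [-179.83, 179.83], [-69.29, 118.12], [-61.27, 80.66], [-181.25, 117.63], [-171.15, -9.14], [-177.46, 177.46]. Speed limits (degrees/s): [159.86, 159.86, 180, 180, 180, 180].

### API

Orientations are given as a 3x3 rotation matrix whose columns are the frame's x, y, z axes.
In Python, from station import sense, capture, finish_job, search_frame, masks_of gives the robot as it stands.
- The arm moves only by the tool drive_tool, never from a script. Its argument "rows" is a list of rows, each a list of 7 numbers: the opening in per cent of the stroke, from 0 (shut) to 100 (fully open), then the shift along the world's x, y, z in mm, then the turn, a rotation vector about the world's x, y, z in rad. In form: [[fingers, dx, dy, dz, wx, wy, wz], ...]. A call has 1 to 5 rows; each row shifts and turns the commanded pose from where the row before left it; what a row does not reach is not made up. A row lasts 1/12 s, in which the tool goes at most 41.7 mm and 7.16 degrees, less where a joint would pass 70% of its speed; a pose out of reach is approached as far as the arm can. A call is refused whole if a number of a shift passes 41.7 or a number of a turn 0.125, either way. A call with a gripper value outside its range is refused whole. The fingers move at their own pace and stop on an object; the grip force is fixed at half the most. Time passes only in rows, so rows that do not move let the fingers close. It gives the time, the measured TCP pose, the force, the opening and the grip force at its end, in the units of the state.
- sense(): the state, without advancing time (a new reading comes with each control period).
- capture(name): name is "scene" or "top" or "wrist"; returns a dict with "frame" (400x640x3 uint8, red, green, blue), "z_map" (400x640 float32, m along the optical axis (not along the pixel's ray), 0 where there is no reading), "fx", "fy", "cx", "cy" (pixels), "distortion" ([k1, k2, p1, p2, k3] as OpenCV has them; the pictures are not rectified), "R" (3x3) and "t" (3): a world point X has camera coordinates R X + t; the wrist camera has in their place "T_tool_cam" (4x4, takes a point from camera to tool coordinates, whose origin is the TCP and whose axes are the flange's). Camera axes: x right, y down, z forward; pixel columns grow to the right and rows downward; lengths in m; the calibration is good to about 2 mm. A picture is of the moment at which its call begins: read the wrist's pose just before it.
- finish_job(): hands the job in; it is judged then, once.
Trained networks look in a picture, given as the dict that the camera call returned (one of the last four; its "shot" number tells which), for a name from the list of things; names that differ only in an ending like _2 or _b are one class to them, and where a whole thing is asked for, a point or a joint stands for the part that bears it (a point fixed in the world has none). Each returns a list of dicts, best first, with "p" (0 to 1); they miss things now and then, are a little off and sometimes report something else, mostly with a low value. They report only what shows in the picture. A call takes as long as a camera call. They do not tell look-alikes from the thing itself.
- search_frame(label, picture): "xy" ([column, row] in pixels, amid what is visible of it).
- masks_of(label, picture): "region" (400x640 bool, what is visible of it) and "xy" ([column, row] in pixels, amid what is visible of it).
The state is a dict: "time_s": time; "joints": joint angles; "joint_velocities": joint speeds; "effort": joint torques, N m; "tcp_pos": TCP position; "ee_rot": TCP orientation; "wrist_force": force on the tool from outside, world axes, zero at the start; "moment": the same for the moment, N m; "gripper_width": opening from 0.0 (shut) to 1.0 (fully open); "gripper_force": force on a finger pad.
Only numpy, scipy, OpenCV 4.12 (cv2) and the standard library are available. Lean on these libraries where they do the work, as an engineer would, in place of code of your own. Each camera call takes 0.05 s, during which the arm holds its last target. There are 200 camera calls.

### The job

Get the oil-pipe union nuts ready for the parts washer: squeeze the two side buttons of the carrier's end gate, lift the gate out and put it down, then thread every brass union nut that lies on the bench onto the carrier's rail and slide it round both bends until it meets the stop or the nut before it. Then clip the gate back fully home in its socket so that the nuts cannot come off, and leave the other parts on the bench where they lie.

Things in the scene. Friction and masses are not known exactly. Their poses are not given: they have to be found in the camera images.
- carrier: sheet-steel drip-tray carrier, heavy and fixed to the bench, 326 x 156 mm, tray top 10 mm up. Origin on the bench under the gate socket; x along the rail's first straight, away from the socket; y to the left of that; z up. Everything of the carrier lies within x -0.06..0.31, y -0.12..0.04 m of this frame
- rail_end (a point): the tip of the free end of the rail, at carrier (21, 0, 76) mm. The rail is an 8 mm round steel bar, all of it level with its axis 76 mm up: straight along carrier +x from this tip to (56, 0), a 90 degree bend to the right with 35 mm radius to (91, -35), straight along -y to (91, -45), a 90 degree bend to the left with 35 mm radius to (126, -80), then straight along +x to the stop. Only the stop post carries it
- rail_stop (a point): the stop: where the rail's axis meets the face of the aluminium stop post (36 mm wide, 96 mm high), at carrier (260, -80, 76) mm; its axes are those of the carrier, so that the last straight is its x axis from -0.134 to 0
- gate_seat (a point): where the gate's origin lies when it is fully home, at carrier (0, 0, 12) mm, inside the socket; axes as the carrier's
- socket_mouth (a point): centre of the socket's mouth, at carrier (0, 0, 40) mm: a grey socket, 42 x 48 mm outside, with a hole of 30.5 mm (carrier x) by 34.5 mm (y), 30 mm deep. Its two y walls have windows under a 10 mm ledge, behind which the gate's latch teeth catch
- gate: black end gate, 78 mm high, 134 g: below, a plug 28 mm (its x) by 32 mm (y), 28 mm long, its foot tapered to 24 x 28 mm; above it a 36 x 36 mm body that seats on the socket's rim and closes the rail's end. Origin at the centre of its foot, z up. Home, its axes lie along the carrier's (a half turn about z fits as well). It stands upright on its foot; the bench around world (0.42, 0.14) is clear for it. While latched it cannot be pulled out
- gate_grip (a point): the point midway between the gate's two ribbed grey side buttons, 54 mm above its foot (66 mm above the bench when home). Buttons are 20 x 20 mm, on the +y and -y sides, 51 mm over both when out and 39 mm when fully squeezed
- button_l (a joint): the gate's +y button, m pushed in: 0 out, 0.006 fully in; about 3 N to start and 8 N fully in. Each button carries a latch tooth on its side of the plug: the gate is free only while both are in, and a tooth snaps out when the button is let go with the gate home. The teeth are bevelled below
- button_r (a joint): the gate's -y button, the same
- nut_a: brass hexagon union nut lying on a flat: 24 mm over the flats (27.7 mm over the corners), 30 mm long, 75 g, with a plain 15 mm bore right through; origin at the centre of the bore, 12 mm above the bench as it lies, x along the bore (the two ends are alike). It may be absent
- nut_b: brass hexagon union nut lying on a flat: 24 mm over the flats (27.7 mm over the corners), 30 mm long, 75 g, with a plain 15 mm bore right through; origin at the centre of the bore, 12 mm above the bench as it lies, x along the bore (the two ends are alike). It may be absent
- nut_c: brass hexagon union nut lying on a flat: 24 mm over the flats (27.7 mm over the corners), 30 mm long, 75 g, with a plain 15 mm bore right through; origin at the centre of the bore, 12 mm above the bench as it lies, x along the bore (the two ends are alike). It may be absent
- nut_d: brass hexagon union nut lying on a flat: 24 mm over the flats (27.7 mm over the corners), 30 mm long, 75 g, with a plain 15 mm bore right through; origin at the centre of the bore, 12 mm above the bench as it lies, x along the bore (the two ends are alike). It may be absent
- bagged_drum: brown toothed clutch drum, 132 mm across and 70 mm high, which stands fixed at the middle of the bench: keep the fingers clear of it; origin under its centre
- servo_piston: white piston standing head down, 52 mm across and 61 mm high: a bystander, to be left where it is; origin under its centre
- bronze_bushing: bronze bushing standing on end, 38 mm across and 18 mm high: a bystander; origin under its centre
- bronze_bushing_2: bronze bushing standing on end, 30 mm across and 22 mm high: a bystander; origin under its centre
- planet_carrier: planet gear set lying flat, 66 mm across and 30 mm high: a bystander; origin under its centre
Mind the look-alikes: they are no part of the job. What is shaped like the gate but blue is not meant.

How it is judged:
By the outcome, as a careful person would: the job done as asked, in the order asked, and still so for the second after the job is handed in, with the robot touching nothing.
Of nut_a, nut_b, nut_c, nut_d only 3 to 4 are there at a start; the rules pass over those that are not, and their reading is None.
At some moment in a run one of nut_a, nut_b, nut_c, nut_d may be knocked a few centimetres aside while the robot is not near it.
Once in a run the grip may slacken for a moment while it holds something.
It also fails if it takes over 210 s, if anything falls off the work surface, if the arm or the gripper's body presses on something with over 40 N, if the wrist force passes 120 N, or if a joint passes its speed limit or range.

## Working session

There is one attempt and no reset: what is moved stays moved. The work goes in short steps, Python scripts to look and compute and a tool call to move; the robot and the scene stay as the last step left them, time stands still between calls to the robot, and variables do not carry over. Pictures are saved under pics/ and viewed, at most 14 in all, crops included, and the job is handed in when it is done.

Besides the shell and the picture viewer there is one more tool, called after "Call:" as name(argument=value, ...), one argument or row to a line, values as JSON. drive_tool: Moves the arm, as the interface text tells. Its arguments: {"type":"object","properties":{"rows":{"type":"array"}},"required":["rows"]}

```bash
mkdir -p pics; ls; cat > h.py <<'E'
import numpy as np, cv2
from station import sense, capture, finish_job, search_frame, masks_of
def K(c): return np.array([[c['fx'],0,c['cx']],[0,c['fy'],c['cy']],[0,0,1]]), np.array(c['distortion'],float)
def cloud(c, s=None):
    k,d=K(c); v,u=np.mgrid[0:400,0:640]
    p=cv2.undistortPoints(np.stack([u,v],-1).reshape(-1,1,2).astype(np.float64),k,d).reshape(400,640,2)
    z=c['z_map'].astype(float); P=np.stack([p[...,0]*z,p[...,1]*z,z],-1)
    if 'R' in c: W=(P-np.array(c['t']))@np.array(c['R'])
    else:
        T=np.array(c['T_tool_cam']); W=P@T[:3,:3].T+T[:3,3]
        W=W@np.array(s['ee_rot']).T+np.array(s['tcp_pos'])
    W[z<=0]=np.nan
    return W
def save(c,n,crop=None,f=1):
    im=c['frame'][...,::-1]
    if crop: x0,y0,x1,y1=crop; im=im[y0:y1,x0:x1]
    cv2.imwrite('pics/'+n,cv2.resize(im,None,fx=f,fy=f,interpolation=cv2.INTER_CUBIC))
E
python3 - <<'E'
from h import *
for n in ('scene','top'):
    c=capture(n); save(c,n+'1.png'); W=cloud(c)
    for l in ('nut_a','gate','carrier','bagged_drum','servo_piston','bronze_bushing','planet_carrier'):
        for m in masks_of(l,c):
            r=m['region']; w=W[r]; w=w[~np.isnan(w[:,0])]
            if len(w): print(n,l,round(m['p'],2),np.round(m['xy']),r.sum(),np.round(np.median(w,0),3),np.round(np.percentile(w[:,2],95),3))
s=sense(); print(s['time_s'],s['ee_rot'],s['tcp_pos'])
E
```

```text
pics
scene nut_a 0.56 [239. 226.] 121 [0.625 0.264 0.019] 0.027
scene nut_a 0.53 [232. 270.] 152 [0.477 0.336 0.019] 0.025
scene nut_a 0.49 [270. 280.] 169 [0.401 0.269 0.019] 0.025
scene nut_a 0.42 [345. 238.] 128 [0.432 0.043 0.021] 0.027
scene gate 0.8 [432. 172.] 281 [ 0.518 -0.307  0.077] 0.093
scene gate 0.65 [430. 197.] 210 [ 0.413 -0.22   0.058] 0.082
scene gate 0.21 [380. 191.] 3159 [ 0.574 -0.168  0.013] 0.08
scene carrier 0.98 [377. 193.] 3521 [ 0.578 -0.166  0.013] 0.081
scene carrier 0.65 [430. 173.] 323 [ 0.517 -0.308  0.073] 0.093
scene carrier 0.38 [187. 260.] 456 [0.552 0.412 0.022] 0.059
scene bagged_drum 0.64 [237. 227.] 103 [0.624 0.264 0.019] 0.027
scene bagged_drum 0.2 [232. 269.] 170 [0.477 0.334 0.019] 0.025
scene servo_piston 0.61 [189. 258.] 449 [0.552 0.412 0.022] 0.059
scene bronze_bushing 0.64 [272. 306.] 180 [0.327 0.296 0.011] 0.018
scene bronze_bushing 0.48 [256. 252.] 160 [0.514 0.259 0.012] 0.022
scene planet_carrier 0.71 [195. 225.] 403 [0.688 0.359 0.018] 0.029
top nut_a 0.72 [248. 185.] 6 [0.533 0.264 0.016] 0.018
top nut_a 0.61 [402. 176.] 5489 [
[... 258 characters left out ...]

top gate 0.64 [421. 230.] 269 [ 0.409 -0.236  0.075] 0.082
top carrier 0.93 [401. 175.] 5639 [ 0.576 -0.189  0.011] 0.078
top bagged_drum 0.58 [249. 225.] 87 [0.408 0.263 0.022] 0.03
top bagged_drum 0.3 [400. 172.] 5540 [ 0.577 -0.189  0.011] 0.078
top bagged_drum 0.22 [325. 219.] 66 [0.435 0.038 0.024] 0.028
top servo_piston 0.65 [206. 176.] 237 [0.557 0.405 0.022] 0.061
top bronze_bushing 0.51 [248. 186.] 5 [0.528 0.265 0.014] 0.021
top planet_carrier 0.67 [228. 134.] 296 [0.702 0.354 0.02 ] 0.03
0.8 [[-9.29125540e-01 -3.69764419e-01  6.46496912e-05]
 [-3.69764423e-01  9.29125539e-01 -5.88745378e-05]
 [-3.82979699e-05 -7.86069925e-05 -9.99999996e-01]] [ 0.23113498 -0.58066601  0.24159908]
```

```bash
python3 - <<'E'
import cv2
a=cv2.imread('pics/top1.png')[100:270,180:480]
cv2.imwrite('pics/top1c.png',cv2.resize(a,None,fx=2.66,fy=2.66,interpolation=cv2.INTER_CUBIC))
a=cv2.imread('pics/scene1.png')[140:330,160:480]
cv2.imwrite('pics/scene1c.png',cv2.resize(a,None,fx=2.5,fy=2.5,interpolation=cv2.INTER_CUBIC))
E
```

```text
(no output)
```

View pics/top1c.png

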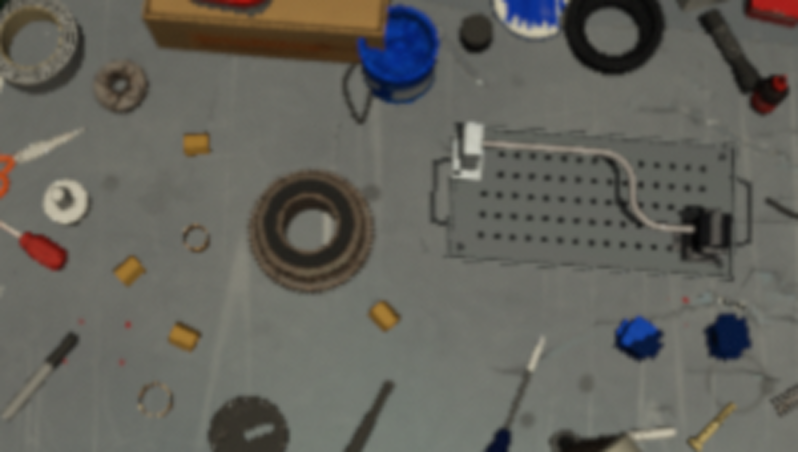

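View pics/scene1c.png

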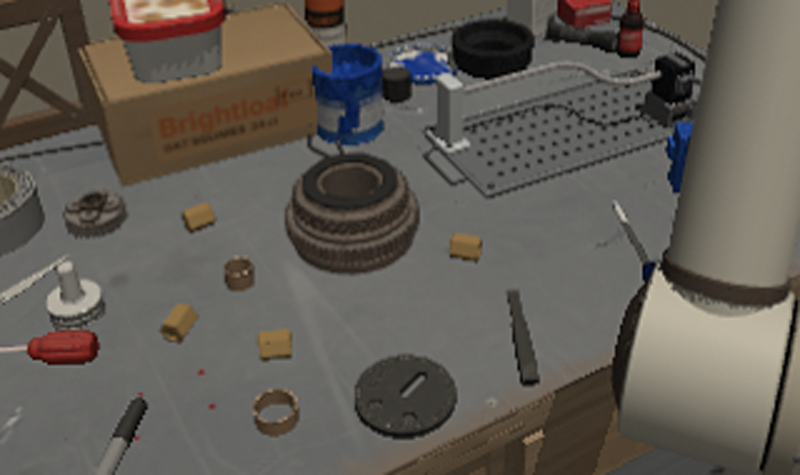

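The top view shows four brass nuts, at crop pixels (196,144), (129,270), (184,336) and (384,315). The rings at (195,238) and (155,400) are bushings, so they aren't part of the job. The black gate sits in the carrier socket at (708,228). The two blue gate shapes at (640,337) and (728,337) are look-alikes.

```bash
python3 - <<'E'
from h import *
c=capture('top'); W=cloud(c)
m=max(masks_of('carrier',c),key=lambda m:m['p'])['region']&(W[...,2]>0.004)&(W[...,2]<0.016)
w=W[m]
r=cv2.minAreaRect((w[:,:2]*1000).astype(np.float32)); print(r, np.round(cv2.boxPoints(r)))
h=(W[...,2]>0.062)&(W[...,2]<0.1)&(W[...,0]>0.45)&(W[...,0]<0.75)&(W[...,1]>-0.38)&(W[...,1]<0.0)
w=W[h]; o=np.argsort(w[:,1]); print(np.round(w[o][::6]*1000).astype(int).tolist())
print(np.array(c['R']).round(3),c['t'],c['fx']); print(np.round(capture('wrist')['T_tool_cam'],3))
E
```

```text
((575.5877075195312, -199.98426818847656), (340.8444519042969, 168.9302215576172), 86.21501922607422) [[ 480. -364.]
 [ 649. -376.]
 [ 671.  -36.]
 [ 503.  -24.]]
[[518, -336, 84], [543, -335, 92], [536, -333, 84], [520, -332, 89], [522, -331, 94], [517, -329, 88], [510, -328, 78], [552, -327, 77], [505, -326, 76], [539, -325, 95], [546, -324, 88], [537, -323, 93], [524, -322, 83], [515, -321, 96], [535, -321, 88], [543, -320, 92], [547, -319, 86], [523, -317, 88], [507, -317, 77], [555, -315, 75], [511, -315, 73], [528, -314, 90], [518, -312, 84], [511, -311, 88], [531, -311, 92], [519, -310, 94], [505, -309, 72], [513, -308, 90], [547, -307, 85], [537, -306, 89], [513, -305, 78], [546, -303, 87], [543, -303, 90], [516, -302, 91], [521, -301, 95], [531, -300, 87], [519, -299, 92], [529, -292, 84], [530, -285, 76], [529, -278, 81], [532, -272, 82], [535, -267, 79], [534, -260, 83], [535, -255, 79], [535, -249, 78], [538, -244, 78], [554, -239, 73], [553, -235, 77], [589, -233, 77], [568, -232, 78], [573, -232, 81], [597, -230, 79], [590, -229, 82], [554, -228, 83], [583, -227, 76], [
[... 446 characters left out ...]
 95], [631, -64, 97], [617, -61, 93], [624, -61, 100], [626, -58, 93], [628, -58, 97], [606, -57, 79], [635, -55, 94], [619, -55, 99], [614, -53, 94], [637, -52, 96], [608, -50, 93], [628, -50, 95], [606, -48, 77], [638, -47, 91], [607, -45, 72], [613, -44, 86], [725, -14, 96], [744, -13, 95], [720, -11, 100], [748, -10, 92], [706, -8, 86], [705, -8, 98], [745, -7, 100], [734, -5, 67], [745, -5, 73], [701, -3, 64], [699, -2, 91], [702, -2, 98]]
[[ 0.023 -1.    -0.019]
 [-0.983 -0.019 -0.182]
 [ 0.182  0.023 -0.983]] [0.04159174 0.51957441 1.44097726] 504.44737965994483
[[-0.001 -0.968 -0.251  0.068]
 [ 1.    -0.001  0.001  0.001]
 [-0.001 -0.251  0.968 -0.145]
 [ 0.     0.     0.     1.   ]]
```

Call:
drive_tool(
  rows=[
    [100, 30, 30, 15, 0, 0, 0],
    [100, 30, 30, 10, 0, 0, 0],
    [100, 30, 30, 10, 0, 0, 0],
    [100, 30, 30, 10, 0, 0, 0],
    [100, 30, 30, 10, 0, 0, 0],
  ],
)

```text
time_s: 1.37
tcp_pos: [0.3745, -0.4368, 0.2944]
ee_rot: [[-0.929, -0.369, 0.0], [-0.369, 0.929, -0.0], [-0.0, -0.0, -1.0]]
wrist_force: [0.6, -0.2, 0.9]
gripper_width: 1.0
gripper_force: 0.0
```

Call:
drive_tool(
  rows=[
    [100, 30, 30, 10, 0, 0, 0],
    [100, 30, 30, 0, 0, 0, 0],
    [100, 30, 30, 0, 0, 0, 0],
    [100, 30, 30, 0, 0, 0, 0],
    [100, 0, 0, 0, 0, 0, 0],
  ],
)

```text
time_s: 1.78
tcp_pos: [0.495, -0.3167, 0.3029]
ee_rot: [[-0.927, -0.376, 0.002], [-0.376, 0.927, 0.001], [-0.002, -0.0, -1.0]]
wrist_force: [-0.2, -0.2, 0.1]
gripper_width: 1.0
gripper_force: 0.0
```

Call:
drive_tool(
  rows=[
    [100, 6, 0, -10, 0, 0, 0.124],
    [100, 6, 0, -10, 0, 0, 0.124],
    [100, 6, 0, -10, 0, 0, 0.124],
    [100, 6, 0, -10, 0, 0, 0.124],
    [100, 6, 0, -10, 0, 0, 0.124],
  ],
)

```text
time_s: 2.2
tcp_pos: [0.521, -0.321, 0.2528]
ee_rot: [[-0.536, -0.844, 0.0], [-0.844, 0.536, -0.0], [0.0, -0.0, -1.0]]
wrist_force: [0.9, -0.4, 0.2]
gripper_width: 0.995
gripper_force: 0.0
```

Call:
drive_tool(
  rows=[
    [100, 0, 0, -10, 0, 0, 0.124],
    [100, 0, 0, -10, 0, 0, 0.124],
    [100, 0, 0, -10, 0, 0, 0.124],
    [100, 0, 0, -10, 0, 0, 0.124],
    [100, 0, 0, 0, 0, 0, 0],
  ],
)

```text
time_s: 2.62
tcp_pos: [0.5196, -0.3205, 0.2108]
ee_rot: [[-0.074, -0.997, -0.004], [-0.997, 0.074, 0.002], [-0.002, 0.004, -1.0]]
wrist_force: [-0.1, -0.1, -0.2]
gripper_width: 1.006
gripper_force: 0.0
```

```bash
python3 - <<'E'
from h import *
s=sense(); c=capture('wrist'); W=cloud(c,s); save(c,'w1.png'); print(s['joints'],s['tcp_pos'],np.round(s['ee_rot'],3).tolist())
R=(W[...,1]>-0.39)&(W[...,1]<-0.20)&(W[...,0]>0.44)&(W[...,0]<0.66)
for lo,hi in ((0.086,0.1),(0.072,0.083)):
    w=W[R&(W[...,2]>lo)&(W[...,2]<hi)]
    if len(w)>20: print(lo,len(w),cv2.minAreaRect((w[:,:2]*1000).astype(np.float32)),np.median(w,0))
w=W[R&(W[...,2]>0.068)&(W[...,2]<0.084)&(W[...,1]>-0.292)]; print(len(w)); o=np.argsort(w[:,1]); print(np.round(w[o][::60]*1000).astype(int).tolist())
E
```

```text
[-1.65222304e+01  2.20394985e+01 -4.09414762e+00 -5.72788295e-02
 -6.41261509e+01  1.22888549e+01] [ 0.51957825 -0.32053801  0.21082905] [[-0.074, -0.997, -0.004], [-0.997, 0.074, 0.002], [-0.002, 0.004, -1.0]]
0.086 1275 ((528.9766235351562, -318.5662841796875), (36.849365234375, 35.52661895751953), 86.0611343383789) [ 0.52869636 -0.32004042  0.09130727]
0.072 1012 ((557.2280883789062, -264.2901916503906), (167.7035369873047, 53.19184494018555), 61.84447479248047) [ 0.5519777  -0.26705605  0.08002287]
668
[[527, -292, 80], [530, -283, 81], [528, -274, 80], [549, -235, 80], [588, -233, 80], [560, -232, 82], [584, -230, 80], [574, -229, 81], [583, -226, 80], [602, -221, 81], [609, -212, 80], [612, -201, 80]]
```

View pics/w1.png

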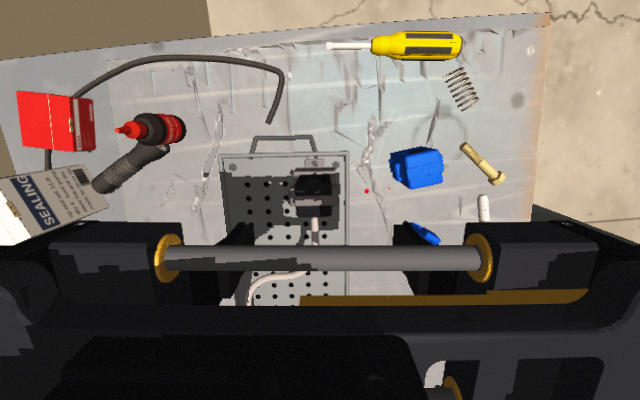

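The image shows the black gate at pixel (316,190) with the rail leading away from it, and the blue look-alikes off to the right at (416,167) and (425,232). The gate's position is measured, so I'll go down onto its buttons.

Call:
drive_tool(
  rows=[
    [100, 9.5, 2, -30, 0, 0, 0.004],
    [100, 0, 0, -30, 0, 0, 0],
    [100, 0, 0, -25, 0, 0, 0],
    [100, 0, 0, 0, 0, 0, 0],
    [100, 0, 0, 0, 0, 0, 0],
  ],
)

```text
time_s: 3.08
tcp_pos: [0.5301, -0.3193, 0.1281]
ee_rot: [[-0.073, -0.997, -0.002], [-0.997, 0.073, -0.0], [0.0, 0.002, -1.0]]
wrist_force: [0.1, -0.1, 0.4]
gripper_width: 1.002
gripper_force: 0.0
```

Call:
drive_tool(
  rows=[
    [100, 0, 0, -20, 0, 0, 0],
    [100, 0, 0, -20, 0, 0, 0],
    [100, 0, 0, -20, 0, 0, 0],
    [100, 0, 0, 0, 0, 0, 0],
    [100, 0, 0, 0, 0, 0, 0],
  ],
)

```text
time_s: 3.5
tcp_pos: [0.5312, -0.3197, 0.0699]
ee_rot: [[-0.072, -0.997, 0.002], [-0.997, 0.072, -0.001], [0.001, -0.002, -1.0]]
wrist_force: [0.8, -0.1, 0.4]
gripper_width: 1.002
gripper_force: 0.0
```

Call:
drive_tool(
  rows=[
    [40, 0, 0, 0, 0, 0, 0],
    [40, 0, 0, 0, 0, 0, 0],
    [40, 0, 0, 0, 0, 0, 0],
    [40, 0, 0, 0, 0, 0, 0],
    [40, 0, 0, 0, 0, 0, 0],
  ],
)

```text
time_s: 3.92
tcp_pos: [0.5305, -0.3192, 0.069]
ee_rot: [[-0.072, -0.997, 0.001], [-0.997, 0.072, -0.0], [0.0, -0.001, -1.0]]
wrist_force: [0.3, -0.4, -0.2]
gripper_width: 0.704
gripper_force: 0.0
```

Call:
drive_tool(
  rows=[
    [40, 0, 0, 0, 0, 0, 0],
    [40, 0, 0, 0, 0, 0, 0],
    [40, 0, 0, 0, 0, 0, 0],
    [40, 0, 0, 0, 0, 0, 0],
    [40, 0, 0, 0, 0, 0, 0],
  ],
)

```text
time_s: 4.33
tcp_pos: [0.5299, -0.3191, 0.0689]
ee_rot: [[-0.071, -0.997, -0.001], [-0.997, 0.071, -0.0], [0.0, 0.001, -1.0]]
wrist_force: [-2.1, 1.2, 6.4]
gripper_width: 0.417
gripper_force: 23.2
```

Call:
drive_tool(
  rows=[
    [30, 0, 0, 0, 0, 0, 0],
    [30, 0, 0, 0, 0, 0, 0],
    [25, 0, 0, 0, 0, 0, 0],
    [25, 0, 0, 0, 0, 0, 0],
    [25, 0, 0, 0, 0, 0, 0],
  ],
)

```text
time_s: 4.75
tcp_pos: [0.5299, -0.3191, 0.069]
ee_rot: [[-0.071, -0.997, -0.001], [-0.997, 0.071, -0.0], [0.0, 0.001, -1.0]]
wrist_force: [-2.5, 1.3, 4.8]
gripper_width: 0.413
gripper_force: 30.0
```

Call:
drive_tool(
  rows=[
    [25, 0, 0, 5, 0, 0, 0],
    [25, 0, 0, 5, 0, 0, 0],
    [25, 0, 0, 5, 0, 0, 0],
    [25, 0, 0, 5, 0, 0, 0],
    [25, 0, 0, 0, 0, 0, 0],
  ],
)

```text
time_s: 5.17
tcp_pos: [0.5303, -0.3192, 0.0893]
ee_rot: [[-0.072, -0.997, 0.001], [-0.997, 0.072, -0.0], [0.0, -0.001, -1.0]]
wrist_force: [-0.5, 0.1, -0.4]
gripper_width: 0.415
gripper_force: 30.0
```

The gate is free. I'll lift it, then check the drum's position and the clear bench spot.

Call:
drive_tool(
  rows=[
    [25, 0, 0, 25, 0, 0, 0],
    [25, 0, 0, 25, 0, 0, 0],
    [25, 0, 0, 25, 0, 0, 0],
    [25, 0, 0, 25, 0, 0, 0],
    [25, 0, 0, 0, 0, 0, 0],
  ],
)

```text
time_s: 5.58
tcp_pos: [0.5331, -0.3206, 0.1945]
ee_rot: [[-0.071, -0.997, 0.011], [-0.997, 0.071, -0.005], [0.005, -0.011, -1.0]]
wrist_force: [0.8, -0.0, 0.3]
gripper_width: 0.416
gripper_force: 30.0
```

```bash
python3 - <<'E'
from h import *
s=sense(); print(s['gripper_force'],s['gripper_width'],s['wrist_force'])
c=capture('top'); W=cloud(c)
w=W[(W[...,2]>0.06)&(W[...,2]<0.085)&(W[...,0]>0.4)&(W[...,0]<0.68)&(W[...,1]>0.0)&(W[...,1]<0.22)]
print('drum',cv2.minEnclosingCircle((w[:,:2]*1000).astype(np.float32)))
g=W[(abs(W[...,0]-0.415)<.05)&(abs(W[...,1]-.14)<.06)]; print('spot max z',g[:,2].max(),len(g))
for cx,cy in ((.63,.262),(.477,.336),(.405,.266),(.435,.04)):
    w=W[(abs(W[...,0]-cx)<.03)&(abs(W[...,1]-cy)<.03)&(W[...,2]>0.017)&(W[...,2]<.034)]
    r=cv2.minAreaRect((w[:,:2]*1000).astype(np.float32)); print(len(w),r,w.mean(0).round(4))
E
```

```text
29.989625655252894 0.4161481454592856 [ 0.780328   -0.01716694  0.30944734]
drum ((529.7152709960938, 122.93803405761719), 61.11032485961914)
spot max z 0.04306314280408522 1325
63 ((632.7186889648438, 260.2140808105469), (23.222835540771484, 29.007694244384766), 3.4439022541046143) [0.6325 0.2611 0.0232]
67 ((483.215576171875, 331.5751647949219), (26.553726196289062, 29.87539291381836), 47.551612854003906) [0.4819 0.3321 0.0224]
71 ((407.0987854003906, 265.364990234375), (30.457550048828125, 24.28845977783203), 72.23072052001953) [0.4073 0.2649 0.0226]
75 ((437.9092712402344, 38.84745788574219), (29.92290687561035, 23.428386688232422), 44.07577896118164) [0.4374 0.0387 0.0228]
```

Call:
drive_tool(
  rows=[
    [25, -6, 32, 0, 0, 0, 0.121],
    [25, -9, 33, 0, 0, 0, 0.121],
    [25, -9, 33, 0, 0, 0, 0.121],
    [25, -9, 33, 0, 0, 0, 0.121],
    [25, -9, 33, 0, 0, 0, 0.121],
  ],
)

```text
time_s: 6.05
tcp_pos: [0.4867, -0.1537, 0.1866]
ee_rot: [[0.512, -0.859, -0.003], [-0.859, -0.512, 0.001], [-0.002, 0.002, -1.0]]
wrist_force: [-0.6, 0.7, -1.5]
gripper_width: 0.411
gripper_force: 30.0
```

Call:
drive_tool(
  rows=[
    [25, -9, 33, 0, 0, 0, 0.121],
    [25, -9, 33, 0, 0, 0, 0.121],
    [25, -9, 33, 0, 0, 0, 0.121],
    [25, -9, 33, 0, 0, 0, 0.121],
    [25, -9, 33, 0, 0, 0, 0.121],
  ],
)

```text
time_s: 6.47
tcp_pos: [0.4416, 0.0111, 0.187]
ee_rot: [[0.91, -0.414, -0.002], [-0.414, -0.91, -0.0], [-0.002, 0.001, -1.0]]
wrist_force: [-0.2, -0.4, -1.7]
gripper_width: 0.411
gripper_force: 30.0
```

Call:
drive_tool(
  rows=[
    [25, -9, 33, 0, 0, 0, 0.121],
    [25, -9, 33, 0, 0, 0, 0.121],
    [25, -9, 33, 0, 0, 0, 0.121],
    [25, -9, 32, 0, 0, 0, 0],
    [25, 0, 0, 0, 0, 0, 0],
  ],
)

```text
time_s: 6.88
tcp_pos: [0.4061, 0.1448, 0.1875]
ee_rot: [[0.998, -0.064, -0.0], [-0.064, -0.998, 0.001], [-0.0, -0.001, -1.0]]
wrist_force: [-0.4, -0.5, -1.0]
gripper_width: 0.415
gripper_force: 30.0
```

Call:
drive_tool(
  rows=[
    [25, 3, -4, -35, 0, 0, 0],
    [25, 0, 0, -35, 0, 0, 0],
    [25, 0, 0, -35, 0, 0, 0],
    [25, 0, 0, -15, 0, 0, 0],
    [25, 0, 0, 0, 0, 0, 0],
  ],
)

```text
time_s: 7.3
tcp_pos: [0.4071, 0.1344, 0.0641]
ee_rot: [[0.997, -0.071, -0.009], [-0.071, -0.997, -0.007], [-0.008, 0.007, -1.0]]
wrist_force: [0.1, 0.5, -1.0]
gripper_width: 0.414
gripper_force: 30.0
```

Call:
drive_tool(
  rows=[
    [25, 0, 0, -5, 0, 0, 0],
    [25, 0, 0, -4, 0, 0, 0],
    [25, 0, 0, 0, 0, 0, 0],
    [25, 0, 0, 0, 0, 0, 0],
    [25, 0, 0, 0, 0, 0, 0],
  ],
)

```text
time_s: 7.72
tcp_pos: [0.4108, 0.1373, 0.0601]
ee_rot: [[0.998, -0.07, 0.002], [-0.07, -0.998, 0.001], [0.002, -0.002, -1.0]]
wrist_force: [0.8, 0.1, -0.7]
gripper_width: 0.415
gripper_force: 30.0
```

Call:
drive_tool(
  rows=[
    [25, 0, 0, -1.5, 0, 0, 0],
    [25, 0, 0, -1.5, 0, 0, 0],
    [25, 0, 0, 0, 0, 0, 0],
    [25, 0, 0, 0, 0, 0, 0],
    [25, 0, 0, 0, 0, 0, 0],
  ],
)

```text
time_s: 8.13
tcp_pos: [0.4107, 0.1372, 0.057]
ee_rot: [[0.998, -0.069, 0.001], [-0.069, -0.998, 0.001], [0.001, -0.001, -1.0]]
wrist_force: [-1.4, 0.2, 5.9]
gripper_width: 0.412
gripper_force: 30.0
```

Call:
drive_tool(
  rows=[
    [75, 0, 0, 0, 0, 0, 0],
    [75, 0, 0, 0, 0, 0, 0],
    [75, 0, 0, 0, 0, 0, 0],
    [75, 0, 0, 0, 0, 0, 0],
    [75, 0, 0, 0, 0, 0, 0],
  ],
)

```text
time_s: 8.55
tcp_pos: [0.41, 0.1367, 0.056]
ee_rot: [[0.998, -0.07, -0.001], [-0.07, -0.998, -0.0], [-0.001, 0.0, -1.0]]
wrist_force: [0.1, -0.1, 0.3]
gripper_width: 0.692
gripper_force: 0.0
```

Call:
drive_tool(
  rows=[
    [75, 0, 0, 0, 0, 0, 0],
    [75, 0, 0, 10, 0, 0, 0],
    [75, 0, 0, 20, 0, 0, 0],
    [75, 0, 0, 30, 0, 0, 0],
    [75, 0, 0, 30, 0, 0, 0],
  ],
)

```text
time_s: 8.97
tcp_pos: [0.4094, 0.1362, 0.1464]
ee_rot: [[0.998, -0.07, -0.003], [-0.07, -0.998, -0.002], [-0.002, 0.002, -1.0]]
wrist_force: [0.9, 1.4, -0.6]
gripper_width: 0.748
gripper_force: 0.0
```

The open gripper body would pass close to the gate when I pick the nearest nut, so I'll move the gate 38 mm over first.

Call:
drive_tool(
  rows=[
    [75, 0, 0, -35, 0, 0, 0],
    [75, 0, 0, -35, 0, 0, 0],
    [75, 0, 0, -18, 0, 0, 0],
    [75, 0, 0, 0, 0, 0, 0],
    [25, 0, 0, 0, 0, 0, 0],
  ],
)

```text
time_s: 9.38
tcp_pos: [0.4098, 0.1365, 0.0577]
ee_rot: [[0.998, -0.069, -0.002], [-0.069, -0.998, -0.002], [-0.002, 0.002, -1.0]]
wrist_force: [0.7, 0.7, 1.0]
gripper_width: 0.724
gripper_force: 0.0
```

Call:
drive_tool(
  rows=[
    [25, 0, 0, 0, 0, 0, 0],
    [25, 0, 0, 0, 0, 0, 0],
    [25, 0, 0, 0, 0, 0, 0],
    [25, 0, 0, 0, 0, 0, 0],
    [25, 0, 0, 0, 0, 0, 0],
  ],
)

```text
time_s: 9.8
tcp_pos: [0.4112, 0.1375, 0.0599]
ee_rot: [[0.998, -0.069, 0.003], [-0.069, -0.998, 0.001], [0.002, -0.001, -1.0]]
wrist_force: [-1.0, 0.2, 8.5]
gripper_width: 0.414
gripper_force: 30.0
```

Call:
drive_tool(
  rows=[
    [25, 0, 0, 0, 0, 0, 0],
    [25, 0, 0, 5, 0, 0, 0],
    [25, 0, 19, 0, 0, 0, 0],
    [25, 0, 19, 0, 0, 0, 0],
    [25, 0, 0, 0, 0, 0, 0],
  ],
)

```text
time_s: 10.22
tcp_pos: [0.4114, 0.1776, 0.0639]
ee_rot: [[0.998, -0.067, 0.003], [-0.067, -0.998, 0.002], [0.003, -0.002, -1.0]]
wrist_force: [0.3, -0.2, -0.7]
gripper_width: 0.414
gripper_force: 30.0
```

Call:
drive_tool(
  rows=[
    [25, 0, 0, -2, 0, 0, 0],
    [25, 0, 0, -2, 0, 0, 0],
    [25, 0, 0, -0.5, 0, 0, 0],
    [25, 0, 0, 0, 0, 0, 0],
    [25, 0, 0, 0, 0, 0, 0],
  ],
)

```text
time_s: 10.63
tcp_pos: [0.4103, 0.1746, 0.0599]
ee_rot: [[0.998, -0.07, 0.001], [-0.07, -0.998, 0.001], [0.001, -0.001, -1.0]]
wrist_force: [-4.1, 1.6, 11.2]
gripper_width: 0.415
gripper_force: 30.0
```

Call:
drive_tool(
  rows=[
    [75, 0, 0, 0, 0, 0, 0],
    [75, 0, 0, 0, 0, 0, 0],
    [75, 0, 0, 0, 0, 0, 0],
    [75, 0, 0, 0, 0, 0, 0],
    [75, 0, 0, 5, 0, 0, 0],
  ],
)

```text
time_s: 11.05
tcp_pos: [0.4094, 0.1738, 0.0631]
ee_rot: [[0.997, -0.071, -0.002], [-0.071, -0.997, -0.002], [-0.002, 0.002, -1.0]]
wrist_force: [-0.3, 1.0, 0.2]
gripper_width: 0.699
gripper_force: 0.0
```

Call:
drive_tool(
  rows=[
    [75, 0, 0, 25, 0, 0, 0],
    [75, 0, 0, 35, 0, 0, 0],
    [75, 0, 0, 35, 0, 0, -0.122],
    [75, 0, 0, 0, 0, 0, -0.122],
    [75, 0, 0, 0, 0, 0, -0.122],
  ],
)

```text
time_s: 11.47
tcp_pos: [0.4111, 0.1754, 0.1612]
ee_rot: [[0.904, -0.428, 0.004], [-0.428, -0.904, 0.004], [0.002, -0.005, -1.0]]
wrist_force: [-0.4, 0.2, -0.3]
gripper_width: 0.748
gripper_force: 0.0
```

Call:
drive_tool(
  rows=[
    [75, 3, -15, 0, 0, 0, -0.122],
    [75, 3, -15, 0, 0, 0, -0.122],
    [75, 3, -15, 0, 0, 0, -0.122],
    [75, 3, -15, 0, 0, 0, -0.122],
    [75, 3, -15, 0, 0, 0, -0.122],
  ],
)

```text
time_s: 11.88
tcp_pos: [0.4249, 0.0988, 0.1587]
ee_rot: [[0.496, -0.868, -0.0], [-0.868, -0.496, -0.0], [-0.0, 0.001, -1.0]]
wrist_force: [-0.6, -0.4, 0.5]
gripper_width: 0.747
gripper_force: 0.0
```

Call:
drive_tool(
  rows=[
    [75, 3, -15, 0, 0, 0, -0.122],
    [75, 3, -15, 0, 0, 0, -0.122],
    [75, 3, -15, 0, 0, 0, -0.122],
    [75, 3, -15, 0, 0, 0, -0.122],
    [75, 0, 0, 0, 0, 0, -0.122],
  ],
)

```text
time_s: 12.3
tcp_pos: [0.4368, 0.0378, 0.1586]
ee_rot: [[-0.094, -0.996, -0.001], [-0.996, 0.094, -0.001], [0.001, 0.001, -1.0]]
wrist_force: [0.7, -0.2, -0.4]
gripper_width: 0.749
gripper_force: 0.0
```

Call:
drive_tool(
  rows=[
    [75, 0, 0, 0, 0, 0, -0.122],
    [75, 0, 0, 0, 0, 0, -0.122],
    [75, 0, 0, 0, 0, 0, -0.122],
    [75, 0, 0, 0, 0, 0, -0.122],
    [75, 0, 0, 0, 0, 0, -0.122],
  ],
)

```text
time_s: 12.72
tcp_pos: [0.4368, 0.0394, 0.1587]
ee_rot: [[-0.646, -0.764, -0.001], [-0.764, 0.646, -0.0], [0.001, 0.0, -1.0]]
wrist_force: [0.2, 0.1, -0.0]
gripper_width: 0.749
gripper_force: 0.0
```

```bash
cat >> h.py <<'E'
def nut(cx,cy,s=None,c=None,rad=.04):
    s=sense(); c=capture('wrist'); W=cloud(c,s)
    q=(np.hypot(W[...,0]-cx,W[...,1]-cy)<rad)&(W[...,2]>0.016)&(W[...,2]<.032)
    w=W[q]; r=cv2.minAreaRect((w[:,:2]*1000).astype(np.float32))
    t=W[q&(W[...,2]>.0215)]; print(len(w),r,'top',len(t),cv2.minAreaRect((t[:,:2]*1000).astype(np.float32)),t.mean(0).round(4))
    print('tcp',np.round(s['tcp_pos'],4),'yaw',np.degrees(np.arctan2(s['ee_rot'][1][0],s['ee_rot'][0][0]))%360,'j',np.round(s['joints'],1))
    return c
E
python3 - <<'E'
from h import *
c=nut(.4375,.0387); save(c,'w2.png')
E
```

```text
653 ((436.35369873046875, 41.62105941772461), (30.427574157714844, 24.92659568786621), 41.32217025756836) top 489 ((436.2148742675781, 41.76471710205078), (30.42072296142578, 18.824466705322266), 41.45536804199219) [0.436  0.0411 0.0247]
tcp [0.4368 0.0394 0.1587] yaw 229.7934247691617 j [ 26.5   8.8 -31.4  -0.  -49.8 -66.7]
```

View pics/w2.png

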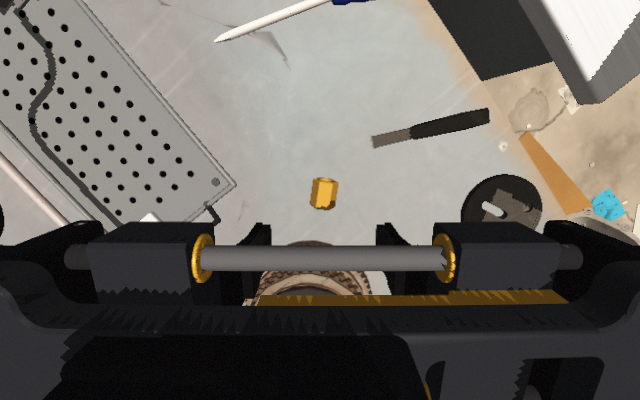

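The image shows the brass nut at pixel (323,193), between the fingers, with the drum behind at (315,265).

Call:
drive_tool(
  rows=[
    [75, -0.5, 2, -30, 0, 0, -0.073],
    [75, 0, 0, -35, 0, 0, -0.073],
    [75, 0, 0, -35, 0, 0, 0],
    [75, 0, 0, -20, 0, 0, 0],
    [75, 0, 0, 0, 0, 0, 0],
  ],
)

```text
time_s: 13.18
tcp_pos: [0.4336, 0.0403, 0.0352]
ee_rot: [[-0.745, -0.667, -0.009], [-0.667, 0.745, -0.004], [0.009, 0.003, -1.0]]
wrist_force: [-0.4, 0.7, 0.9]
gripper_width: 0.752
gripper_force: 0.0
```

Call:
drive_tool(
  rows=[
    [75, 0, 0, -10, 0, 0, 0],
    [75, 0, 0, -5, 0, 0, 0],
    [20, 0, 0, 0, 0, 0, 0],
    [20, 0, 0, 0, 0, 0, 0],
    [20, 0, 0, 0, 0, 0, 0],
  ],
)

```text
time_s: 13.6
tcp_pos: [0.4373, 0.0421, 0.0247]
ee_rot: [[-0.745, -0.667, 0.002], [-0.667, 0.745, 0.001], [-0.002, -0.001, -1.0]]
wrist_force: [0.7, 0.2, 0.1]
gripper_width: 0.603
gripper_force: 0.0
```

Call:
drive_tool(
  rows=[
    [10, 0, 0, 0, 0, 0, 0],
    [10, 0, 0, 0, 0, 0, 0],
    [10, 0, 0, 0, 0, 0, 0],
    [10, 0, 0, 0, 0, 0, 0],
    [10, 0, 0, 0, 0, 0, 0],
  ],
)

```text
time_s: 14.02
tcp_pos: [0.4369, 0.042, 0.024]
ee_rot: [[-0.745, -0.667, 0.0], [-0.667, 0.745, 0.0], [-0.0, -0.0, -1.0]]
wrist_force: [-1.0, -0.2, 3.0]
gripper_width: 0.299
gripper_force: 30.0
```

Call:
drive_tool(
  rows=[
    [10, 0, 0, 0, 0, 0, 0],
    [10, 0, 0, 0, 0, 0, 0],
    [10, 0, 0, 0, 0, 0, 0],
    [10, 0, 0, 5, 0, 0, 0],
    [10, 0, 0, 10, 0, 0, 0],
  ],
)

```text
time_s: 14.43
tcp_pos: [0.4356, 0.0414, 0.0379]
ee_rot: [[-0.746, -0.666, -0.003], [-0.666, 0.746, -0.001], [0.003, 0.001, -1.0]]
wrist_force: [-0.7, -0.1, 0.1]
gripper_width: 0.301
gripper_force: 30.0
```

Call:
drive_tool(
  rows=[
    [10, 0, 0, 30, 0, 0, 0],
    [10, 0, 0, 35, 0, 0, 0],
    [10, 0, 0, 35, 0, 0, 0],
    [10, 7.8, -30.5, 22, 0, 0, 0.0644],
    [10, 7.8, -30.5, 0, 0, 0, 0.0644],
  ],
)

```text
time_s: 14.85
tcp_pos: [0.4554, -0.0182, 0.1661]
ee_rot: [[-0.647, -0.762, 0.011], [-0.762, 0.647, 0.002], [-0.009, -0.007, -1.0]]
wrist_force: [0.9, 0.7, -0.9]
gripper_width: 0.295
gripper_force: 30.0
```

Call:
drive_tool(
  rows=[
    [10, 7.8, -30.5, 0, 0, 0, 0.0644],
    [10, 7.8, -30.5, 0, 0, 0, 0.0644],
    [10, 7.8, -30.5, 0, 0, 0, 0.0644],
    [10, 7.8, -30.5, 0, 0, 0, 0.0644],
    [10, 7.8, -30.5, 0, 0, 0, 0.0644],
  ],
)

```text
time_s: 15.27
tcp_pos: [0.4909, -0.1731, 0.1604]
ee_rot: [[-0.378, -0.926, -0.001], [-0.926, 0.378, 0.0], [-0.0, 0.001, -1.0]]
wrist_force: [0.6, 0.9, 0.0]
gripper_width: 0.301
gripper_force: 30.0
```

Call:
drive_tool(
  rows=[
    [10, 7.8, -30.5, 0, 0, 0, 0.0644],
    [10, 7.8, -30.5, 0, 0, 0, 0.0644],
    [10, 7.8, -30.5, 0, 0, 0, 0.0644],
    [10, 7.8, -30.5, 0, 0, 0, 0.0644],
    [10, 7.8, -30.5, 0, 0, 0, 0.0644],
  ],
)

```text
time_s: 15.68
tcp_pos: [0.5299, -0.3254, 0.1601]
ee_rot: [[-0.065, -0.998, -0.001], [-0.998, 0.065, 0.001], [-0.001, 0.001, -1.0]]
wrist_force: [1.6, 0.6, -0.3]
gripper_width: 0.298
gripper_force: 30.0
```

Call:
drive_tool(
  rows=[
    [10, 0, 0, -25, 0, 0, 0],
    [10, 0, 0, -25, 0, 0, 0],
    [10, 0, 0, 0, 0, 0, 0],
    [10, 0, 0, 0, 0, 0, 0],
    [10, 0, 0, 0, 0, 0, 0],
  ],
)

```text
time_s: 16.1
tcp_pos: [0.5309, -0.3242, 0.1118]
ee_rot: [[-0.067, -0.998, 0.001], [-0.998, 0.067, -0.001], [0.001, -0.001, -1.0]]
wrist_force: [-0.7, 0.5, 0.0]
gripper_width: 0.299
gripper_force: 30.0
```

```bash
cat > path.py <<'E'
import numpy as np
O=np.array([529.8,-319.0]); A=np.radians(86.05); u=np.array([np.cos(A),np.sin(A)]); r=np.array([np.sin(A),-np.cos(A)])
# rows: (cx, right, yaw offset deg)
P=[(-5,0,0),(21,0,0),(41,0,0)]
n=13
L0=15.0
def arc(s):   # s path length from rail straight start cx=56 ; nut pose
    R=35;q=R*np.pi/2
    if s<0: return 56+s,0,0
    if s<q: t=s/R; return 56+R*np.sin(t),R*(1-np.cos(t)),-t
    s-=q
    if s<10: return 91,35+s,-np.pi/2
    s-=10
    if s<q: t=s/R; return 126-R*np.cos(t),45+R*np.sin(t),-np.pi/2+t
    s-=q; return 126+s,80,0
def pose(s):  # fit chord: mean of rail points over nut length
    a=np.array([arc(s+d)[:2] for d in np.linspace(-14,14,15)]); m=(a.min(0)*0+a.mean(0))
    d=a[-1]-a[0]; return m,-np.arctan2(d[1],d[0])
def w(s): m,y=pose(s); return O+m[0]*u+m[1]*r, y
if __name__=='__main__':
    ss=list(np.linspace(-61,-16,3))+list(np.arange(-9,136,6.5))
    pp=None
    for i,s in enumerate(ss):
        p,y=w(s)
        if pp is not None: print(i,round(s,1),'d',np.round(p-pp[0],1),round(y-pp[1],3),'abs',np.round(p,1),'yaw',round(266.05+np.degrees(y),1))
        pp=(p,y)
    for e in (245,215,185,155): print('end',e,np.round(O+e*u+80*r,1))
E
python3 path.py
```

```text
1 -38.5 d [ 1.5 22.4] 0.0 abs [ 531.  -301.5] yaw 266.0
2 -16.0 d [ 1.5 22.4] 0.0 abs [ 532.6 -279.1] yaw 266.0
3 -9.0 d [0.5 7. ] -0.013 abs [ 533.1 -272.1] yaw 265.3
4 -2.5 d [0.7 6.4] -0.055 abs [ 533.8 -265.7] yaw 262.2
5 4.0 d [1.2 6.3] -0.098 abs [ 535.  -259.4] yaw 256.6
6 10.5 d [1.9 6.1] -0.141 abs [ 536.9 -253.3] yaw 248.5
7 17.0 d [2.8 5.6] -0.18 abs [ 539.7 -247.7] yaw 238.2
8 23.5 d [3.8 5. ] -0.186 abs [ 543.5 -242.6] yaw 227.6
9 30.0 d [4.7 4.2] -0.186 abs [ 548.2 -238.4] yaw 216.9
10 36.5 d [5.4 3.3] -0.186 abs [ 553.5 -235.1] yaw 206.3
11 43.0 d [5.9 2.3] -0.184 abs [ 559.4 -232.9] yaw 195.8
12 49.5 d [6.2 1.3] -0.151 abs [ 565.6 -231.6] yaw 187.1
13 56.0 d [6.4 0.5] -0.095 abs [ 572.  -231.1] yaw 181.7
14 62.5 d [6.5 0.2] -0.01 abs [ 578.5 -230.9] yaw 181.2
15 69.0 d [6.4 0.4] 0.076 abs [ 584.9 -230.5] yaw 185.5
16 75.5 d [6.3 1.1] 0.141 abs [ 591.2 -229.4] yaw 193.6
17 82.0 d [6. 2.] 0.18 abs [ 597.1 -227.4] yaw 203.9
18 88.5 d [5.5 3.1] 0.186 abs [ 602.6 -224.4] yaw 214.6
19 95.0 d [4.8 4. ] 0.186 abs [ 607.5 -220.3] yaw 225.2
20 101.5 d [4.  4.9] 0.186 abs [ 611.5 -215.5] yaw 235.8
21 108.0 d [3.  5.5] 0.184 abs [ 614.5 -209.9] yaw 246.4
22 114.5 d [2.1 6. ] 0.151 abs [ 616.6 -204. ] yaw 255.0
23 121.0 d [1.3 6.3] 0.107 abs [ 617.9 -197.7] yaw 261.2
24 127.5 d [0.8 6.4] 0.064 abs [ 618.7 -191.3] yaw 264.8
25 134.0 d [0.5 6.5] 0.021 abs [ 619.3 -184.8] yaw 266.0
end 245 [626.5 -80.1]
end 215 [ 624.4 -110. ]
end 185 [ 622.4 -140. ]
end 155 [ 620.3 -169.9]
```

Call:
drive_tool(
  rows=[
    [10, -1, 0, -12, 0, 0, 0],
    [10, 0, 0, -11.5, 0, 0, 0],
    [10, 0, 0, 0, 0, 0, 0],
    [10, 0, 0, 0, 0, 0, 0],
    [10, 0, 0, 0, 0, 0, 0],
  ],
)

```text
time_s: 16.52
tcp_pos: [0.5298, -0.3242, 0.0881]
ee_rot: [[-0.068, -0.998, 0.001], [-0.998, 0.067, -0.001], [0.001, -0.001, -1.0]]
wrist_force: [0.1, -0.4, -1.1]
gripper_width: 0.298
gripper_force: 30.0
```

Call:
drive_tool(
  rows=[
    [10, 0.4, 5, 0, 0, 0, 0],
    [10, 0.4, 6, 0, 0, 0, 0],
    [10, 0.4, 6, 0, 0, 0, 0],
    [10, 0.4, 6, 0, 0, 0, 0],
    [10, 0, 0, 0, 0, 0, 0],
  ],
)

```text
time_s: 16.93
tcp_pos: [0.531, -0.2998, 0.0875]
ee_rot: [[-0.067, -0.998, 0.0], [-0.998, 0.067, 0.0], [-0.0, -0.0, -1.0]]
wrist_force: [-0.0, -0.0, -0.4]
gripper_width: 0.295
gripper_force: 30.0
```

```bash
cat >> path.py <<'E'
    print('rows 4.3')
    ss=np.arange(-16,136,4.3); q=[w(s) for s in ss]
    for i in range(1,len(q)):
        d=np.round(q[i][0]-q[i-1][0],1); print([float(d[0]),float(d[1]),0,0,0,round(float(q[i][1]-q[i-1][1]),3)], 'abs',np.round(q[i][0],1), round(266.05+np.degrees(q[i][1]),1))
E
python3 path.py | sed -n '/rows/,$p'
python3 - <<'E'
from h import *
s=sense(); print(s['tcp_pos'],s['wrist_force'],s['moment'])
c=capture('scene'); save(c,'s2.png',(340,120,500,240),5)
E
```

```text
rows 4.3
[0.3, 4.3, 0, 0, 0, -0.003] abs [ 532.9 -274.8] 265.9
[0.4, 4.3, 0, 0, 0, -0.019] abs [ 533.2 -270.5] 264.8
[0.5, 4.3, 0, 0, 0, -0.038] abs [ 533.7 -266.3] 262.6
[0.7, 4.2, 0, 0, 0, -0.057] abs [ 534.4 -262.1] 259.3
[1.0, 4.1, 0, 0, 0, -0.076] abs [ 535.4 -257.9] 255.0
[1.3, 4.0, 0, 0, 0, -0.095] abs [ 536.7 -253.9] 249.5
[1.7, 3.8, 0, 0, 0, -0.114] abs [ 538.3 -250.1] 243.0
[2.1, 3.6, 0, 0, 0, -0.123] abs [ 540.5 -246.5] 235.9
[2.5, 3.3, 0, 0, 0, -0.123] abs [ 543.  -243.2] 228.9
[2.9, 3.0, 0, 0, 0, -0.123] abs [ 545.9 -240.3] 221.9
[3.3, 2.6, 0, 0, 0, -0.123] abs [ 549.2 -237.7] 214.8
[3.6, 2.2, 0, 0, 0, -0.123] abs [ 552.8 -235.5] 207.8
[3.8, 1.7, 0, 0, 0, -0.123] abs [ 556.6 -233.8] 200.7
[4.0, 1.2, 0, 0, 0, -0.118] abs [ 560.5 -232.6] 194.0
[4.1, 0.8, 0, 0, 0, -0.1] abs [ 564.7 -231.7] 188.3
[4.2, 0.5, 0, 0, 0, -0.079] abs [ 568.9 -231.3] 183.8
[4.3, 0.2, 0, 0, 0, -0.044] abs [ 573.1 -231.1] 181.3
[4.3, 0.1, 0, 0, 0, -0.006] abs [ 577.4 -230.9] 180.9
[4.3, 0.2, 0, 0, 0, 0.031] abs [ 581.7 -230.8] 182.7
[4.2, 0.4, 0, 0, 0, 0.068] abs [ 585.9 -230.4] 186.6
[4.1, 0.7, 0, 0
[... 193 characters left out ...]
2.4
[3.4, 2.4, 0, 0, 0, 0.123] abs [ 604.9 -222.6] 219.5
[3.0, 2.8, 0, 0, 0, 0.123] abs [ 608.  -219.8] 226.5
[2.7, 3.2, 0, 0, 0, 0.123] abs [ 610.7 -216.6] 233.5
[2.3, 3.5, 0, 0, 0, 0.123] abs [ 612.9 -213.1] 240.6
[1.8, 3.7, 0, 0, 0, 0.119] abs [ 614.8 -209.3] 247.4
[1.4, 3.9, 0, 0, 0, 0.102] abs [ 616.2 -205.4] 253.2
[1.1, 4.1, 0, 0, 0, 0.083] abs [ 617.3 -201.3] 258.0
[0.8, 4.2, 0, 0, 0, 0.063] abs [ 618.  -197.1] 261.6
[0.6, 4.2, 0, 0, 0, 0.045] abs [ 618.6 -192.9] 264.2
[0.4, 4.3, 0, 0, 0, 0.026] abs [ 619.  -188.6] 265.6
[0.3, 4.3, 0, 0, 0, 0.007] abs [ 619.3 -184.3] 266.0
[ 0.53102825 -0.29977067  0.08747241] [-0.01585571 -0.03786276 -0.4218378 ] [ 0.00479412  0.14551432 -0.00961864]
```

View pics/s2.png

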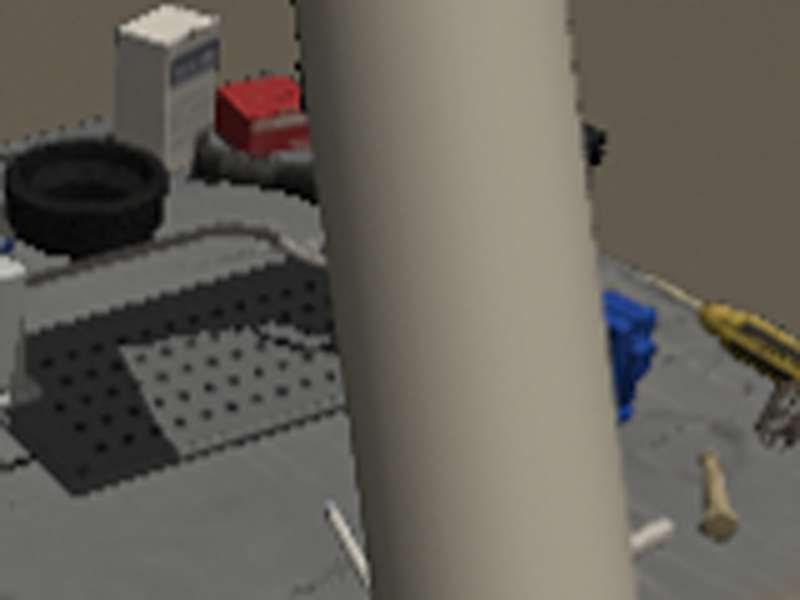

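The view is blocked: the arm hides the rail tip. With the nut about 14 mm past the tip there's no force on the tool, so it's threaded. I'll continue into the first bend.

Call:
drive_tool(
  rows=[
    [10, 0.5, 7, 0, 0, 0, 0],
    [10, 0.5, 7, 0, 0, 0, 0],
    [10, 0.5, 6.8, 0, 0, 0, 0],
    [10, 0.3, 4.3, 0, 0, 0, -0.003],
    [10, 0.4, 4.3, 0, 0, 0, -0.019],
  ],
)

```text
time_s: 17.4
tcp_pos: [0.5331, -0.271, 0.0873]
ee_rot: [[-0.09, -0.996, -0.0], [-0.996, 0.09, -0.0], [0.0, 0.0, -1.0]]
wrist_force: [0.2, -0.2, -0.9]
gripper_width: 0.301
gripper_force: 30.0
```

Call:
drive_tool(
  rows=[
    [10, 0.5, 4.3, 0, 0, 0, -0.038],
    [10, 0.7, 4.2, 0, 0, 0, -0.057],
    [10, 1.0, 4.1, 0, 0, 0, -0.076],
    [10, 1.3, 4.0, 0, 0, 0, -0.095],
    [10, 1.7, 3.8, 0, 0, 0, -0.114],
  ],
)

```text
time_s: 17.82
tcp_pos: [0.5383, -0.2507, 0.0873]
ee_rot: [[-0.457, -0.889, -0.0], [-0.889, 0.457, 0.0], [0.0, 0.0, -1.0]]
wrist_force: [0.5, -0.8, -0.6]
gripper_width: 0.301
gripper_force: 30.0
```

Tracking is within a millimetre and there's no contact force.

Call:
drive_tool(
  rows=[
    [10, 2.1, 3.6, 0, 0, 0, -0.123],
    [10, 2.5, 3.3, 0, 0, 0, -0.123],
    [10, 2.9, 3.0, 0, 0, 0, -0.123],
    [10, 3.3, 2.6, 0, 0, 0, -0.123],
    [10, 3.6, 2.2, 0, 0, 0, -0.123],
  ],
)

```text
time_s: 18.23
tcp_pos: [0.5528, -0.2361, 0.0872]
ee_rot: [[-0.887, -0.462, -0.0], [-0.462, 0.887, 0.0], [0.0, 0.0, -1.0]]
wrist_force: [0.2, -0.3, -0.0]
gripper_width: 0.298
gripper_force: 30.0
```

Call:
drive_tool(
  rows=[
    [10, 3.8, 1.7, 0, 0, 0, -0.123],
    [10, 4.0, 1.2, 0, 0, 0, -0.118],
    [10, 4.1, 0.8, 0, 0, 0, -0.1],
    [10, 4.2, 0.5, 0, 0, 0, -0.079],
    [10, 4.3, 0.2, 0, 0, 0, -0.044],
  ],
)

```text
time_s: 18.65
tcp_pos: [0.5733, -0.2317, 0.0872]
ee_rot: [[-1.0, -0.018, -0.0], [-0.018, 1.0, 0.0], [0.0, 0.0, -1.0]]
wrist_force: [-0.2, 0.9, -0.8]
gripper_width: 0.298
gripper_force: 30.0
```

Call:
drive_tool(
  rows=[
    [10, 4.3, 0.1, 0, 0, 0, -0.006],
    [10, 4.3, 0.2, 0, 0, 0, 0.031],
    [10, 4.2, 0.4, 0, 0, 0, 0.068],
    [10, 4.1, 0.7, 0, 0, 0, 0.093],
    [10, 4.0, 1.1, 0, 0, 0, 0.112],
  ],
)

```text
time_s: 19.07
tcp_pos: [0.592, -0.2288, 0.0866]
ee_rot: [[-0.948, -0.319, -0.006], [-0.319, 0.948, 0.002], [0.005, 0.003, -1.0]]
wrist_force: [-3.8, 3.6, 1.8]
gripper_width: 0.294
gripper_force: 30.0
```

Call:
drive_tool(
  rows=[
    [10, 3.9, 1.6, 0, 0, 0, 0.123],
    [10, 3.6, 2.0, 0, 0, 0, 0.123],
    [10, 3.4, 2.4, 0, 0, 0, 0.123],
    [10, 3.0, 2.8, 0, 0, 0, 0.123],
    [10, 2.7, 3.2, 0, 0, 0, 0.123],
  ],
)

```text
time_s: 19.48
tcp_pos: [0.6081, -0.2166, 0.0865]
ee_rot: [[-0.589, -0.808, -0.007], [-0.808, 0.589, 0.002], [0.002, 0.006, -1.0]]
wrist_force: [-4.9, 1.9, 0.6]
gripper_width: 0.301
gripper_force: 30.0
```

Call:
drive_tool(
  rows=[
    [10, 2.3, 3.5, 0, 0, 0, 0.123],
    [10, 1.8, 3.7, 0, 0, 0, 0.119],
    [10, 1.4, 3.9, 0, 0, 0, 0.102],
    [10, 1.1, 4.1, 0, 0, 0, 0.083],
    [10, 0.8, 4.2, 0, 0, 0, 0.063],
  ],
)

```text
time_s: 19.9
tcp_pos: [0.6168, -0.198, 0.0868]
ee_rot: [[-0.141, -0.99, -0.003], [-0.99, 0.141, 0.0], [0.0, 0.003, -1.0]]
wrist_force: [-2.3, -0.4, 0.7]
gripper_width: 0.298
gripper_force: 30.0
```

Call:
drive_tool(
  rows=[
    [10, 0.6, 4.2, 0, 0, 0, 0.045],
    [10, 0.4, 4.3, 0, 0, 0, 0.026],
    [10, 0.3, 4.3, 0, 0, 0, 0.007],
    [10, 0, 0, 0, 0, 0, 0],
    [10, 0, 0, 0, 0, 0, 0],
  ],
)

```text
time_s: 20.32
tcp_pos: [0.6194, -0.1852, 0.0873]
ee_rot: [[-0.068, -0.998, 0.0], [-0.998, 0.068, -0.0], [0.0, -0.0, -1.0]]
wrist_force: [0.0, -0.1, -0.5]
gripper_width: 0.299
gripper_force: 30.0
```

Call:
drive_tool(
  rows=[
    [10, 1.4, 20, 0, 0, 0, 0],
    [10, 1.4, 20, 0, 0, 0, 0],
    [10, 1.4, 20, 0, 0, 0, 0],
    [10, 1.4, 20, 0, 0, 0, 0],
    [10, 1.1, 16, 0, 0, 0, 0],
  ],
)

```text
time_s: 20.73
tcp_pos: [0.6251, -0.089, 0.0872]
ee_rot: [[-0.068, -0.998, -0.002], [-0.998, 0.068, -0.001], [0.001, 0.002, -1.0]]
wrist_force: [-2.8, -1.8, 0.2]
gripper_width: 0.297
gripper_force: 30.0
```

Call:
drive_tool(
  rows=[
    [10, 0.3, 4, 0, 0, 0, 0],
    [10, 0.2, 2.5, 0, 0, 0, 0],
    [10, 0.2, 2.5, 0, 0, 0, 0],
    [10, 0, 0, 0, 0, 0, 0],
    [10, 0, 0, 0, 0, 0, 0],
  ],
)

```text
time_s: 21.15
tcp_pos: [0.6256, -0.0812, 0.0871]
ee_rot: [[-0.069, -0.998, -0.002], [-0.998, 0.069, 0.0], [-0.0, 0.002, -1.0]]
wrist_force: [-4.9, 0.9, 2.5]
gripper_width: 0.296
gripper_force: 30.0
```

Call:
drive_tool(
  rows=[
    [10, -1.5, 2, 0, 0, 0, 0],
    [10, -0.5, 2, 0, 0, 0, 0],
    [10, 0, 1.5, 0, 0, 0, 0],
    [10, 0, 0, 0, 0, 0, 0],
    [10, 0, 0, 0, 0, 0, 0],
  ],
)

```text
time_s: 21.57
tcp_pos: [0.6256, -0.0777, 0.0873]
ee_rot: [[-0.068, -0.998, 0.002], [-0.998, 0.068, -0.003], [0.003, -0.002, -1.0]]
wrist_force: [-0.2, -10.6, -1.6]
gripper_width: 0.299
gripper_force: 30.0
```

Call:
drive_tool(
  rows=[
    [75, 0, 0, 0, 0, 0, 0],
    [75, 0, 0, 0, 0, 0, 0],
    [75, 0, 0, 0, 0, 0, 0],
    [75, 0, 0, 0, 0, 0, 0],
    [75, 0, 0, 0, 0, 0, 0],
  ],
)

```text
time_s: 21.98
tcp_pos: [0.6254, -0.0745, 0.0875]
ee_rot: [[-0.068, -0.998, 0.002], [-0.998, 0.068, 0.0], [-0.0, -0.002, -1.0]]
wrist_force: [0.7, 0.5, 0.4]
gripper_width: 0.598
gripper_force: 0.0
```

Call:
drive_tool(
  rows=[
    [75, 0, 0, 10, 0, 0, 0],
    [75, 0, 0, 30, 0, 0, 0],
    [75, 0, 0, 30, 0, 0, 0],
    [75, 1, 34, 0, 0, 0, 0.065],
    [75, 1, 34, 0, 0, 0, 0.065],
  ],
)

```text
time_s: 22.4
tcp_pos: [0.6284, -0.0071, 0.1611]
ee_rot: [[0.062, -0.998, 0.007], [-0.998, -0.062, 0.001], [-0.001, -0.007, -1.0]]
wrist_force: [0.2, 0.6, -0.1]
gripper_width: 0.75
gripper_force: 0.0
```

Call:
drive_tool(
  rows=[
    [75, 1, 34, 0, 0, 0, 0],
    [75, 1, 34, 0, 0, 0, 0],
    [75, 1, 34, 0, 0, 0, 0],
    [75, 1, 34, 0, 0, 0, 0],
    [75, 1, 34, 0, 0, 0, 0],
  ],
)

```text
time_s: 22.82
tcp_pos: [0.6317, 0.1651, 0.1585]
ee_rot: [[0.062, -0.998, 0.002], [-0.998, -0.062, 0.001], [-0.001, -0.002, -1.0]]
wrist_force: [0.6, -0.6, -0.7]
gripper_width: 0.746
gripper_force: 0.0
```

Call:
drive_tool(
  rows=[
    [75, 0, 34, 0, 0, 0, 0],
    [75, 0, 34, 0, 0, 0, 0],
    [75, 0, 33, 0, 0, 0, 0],
    [75, 0, 0, 0, 0, 0, 0],
    [75, 0, 0, 0, 0, 0, 0],
  ],
)

```text
time_s: 23.23
tcp_pos: [0.6314, 0.2662, 0.1577]
ee_rot: [[0.065, -0.998, 0.001], [-0.998, -0.065, 0.0], [-0.0, -0.001, -1.0]]
wrist_force: [-0.2, -0.2, 0.3]
gripper_width: 0.745
gripper_force: 0.0
```

```bash
python3 - <<'E'
from h import *
c=nut(.6325,.261,rad=.05)
c=capture('top'); W=cloud(c); save(c,'t2.png',(320,120,480,240),5)
w=W[(abs(W[...,0]-.623)<.016)&(W[...,1]>-.35)&(W[...,1]<-.02)&(W[...,2]>.066)&(W[...,2]<.1)]
o=np.argsort(w[:,1]); print(np.round(w[o][::3]*1000).astype(int).tolist())
for cx,cy in ((.482,.332),(.407,.265)):
    w=W[(abs(W[...,0]-cx)<.04)&(abs(W[...,1]-cy)<.04)&(W[...,2]>0.017)&(W[...,2]<.034)]; print(len(w),w.mean(0).round(3) if len(w) else 0)
E
```

```text
670 ((632.9004516601562, 262.5706481933594), (25.431726455688477, 30.542526245117188), 4.275017738342285) top 498 ((632.84326171875, 262.5725402832031), (18.67682456970215, 30.56167221069336), 4.107328414916992) [0.6327 0.2618 0.0248]
tcp [0.6314 0.2662 0.1577] yaw 273.7256961742402 j [ 36.3  31.3   3.3   0.  -62.  -32.6]
[[609, -221, 78], [609, -215, 80], [615, -212, 79], [612, -209, 79], [613, -207, 76], [615, -203, 79], [615, -201, 77], [614, -197, 83], [616, -192, 73], [615, -189, 78], [614, -185, 80], [620, -183, 79], [622, -181, 73], [614, -177, 80], [615, -174, 77], [615, -171, 76], [620, -168, 80], [617, -165, 78], [615, -162, 76], [617, -159, 78], [619, -156, 82], [617, -151, 76], [623, -147, 79], [622, -144, 81], [619, -141, 80], [615, -138, 83], [615, -135, 82], [620, -132, 87], [619, -130, 81], [617, -126, 85], [619, -124, 81], [620, -120, 85], [619, -118, 79], [619, -112, 77], [625, -106, 79], [623, -104, 73], [625, -101, 76], [620, -98, 73], [631, -95, 78], [633, -94, 82], [617, -94, 86], [630, -91, 80], [632, -91, 83], [614, -91, 86], [616, -89, 77], [633, -88, 82], [626, -88, 85], [612, -86, 79], [618, -86, 81], [619, -85, 86], [615, -83, 79], [629, -82, 83], [625, -82, 88], [618, -80, 80], [620, -79, 84], [615, -77, 81], [617, -77, 83], [625, -76, 86], [618, -74, 78], [625, -74, 85], [619, -73, 89], [632, -71, 82], [625, -71, 86], [612, -68, 78], [633, -68, 80], [626, -68, 84], [624, -64, 91], [614, -64, 94], [616, -64, 99], [631, -64, 98], [608, -61, 94], [616, -61, 96], [621, -61, 99], [623, -58, 94], [619, -58, 96], [631, -58, 96], [624, -56, 89], [629, -56, 94], [634, -55, 96], [625, -55, 97], [614, -53, 94], [610, -53, 96], [635, -53, 94], [616, -53, 97], [607, -50, 95], [613, -50, 96], [622, -50, 95], [624, -49, 100], [630, -47, 88], [632, -47, 93], [634, -47, 96], [607, -45, 72], [618, -45, 76]]
71 [0.482 0.331 0.024]
81 [0.408 0.265 0.023]
```

View pics/t2.png

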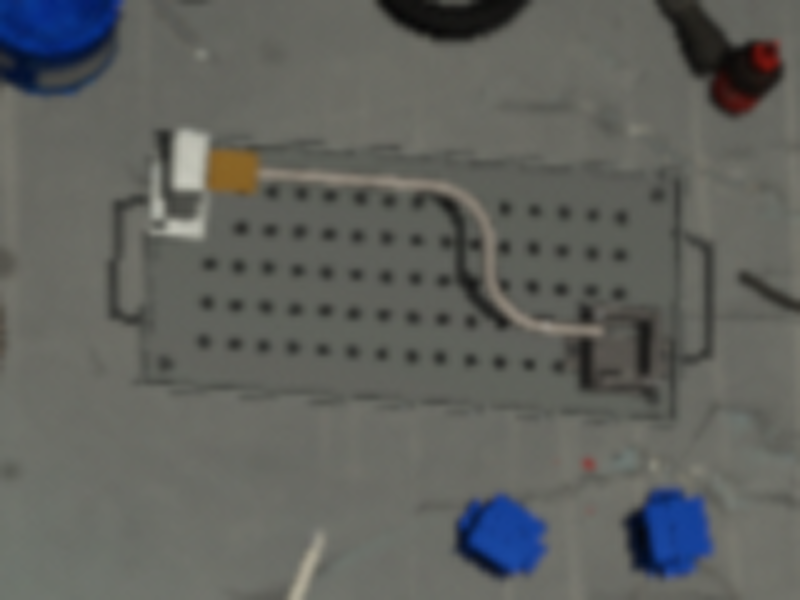

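The top view shows the first nut on the rail against the stop post, at crop (233,170), and the empty socket at (620,350). Next is nut a.

Call:
drive_tool(
  rows=[
    [75, 1.5, -3.7, -30, 0, 0, 0.008],
    [75, 0, 0, -35, 0, 0, 0],
    [75, 0, 0, -35, 0, 0, 0],
    [75, 0, 0, -20, 0, 0, 0],
    [75, 0, 0, 0, 0, 0, 0],
  ],
)

```text
time_s: 23.75
tcp_pos: [0.6301, 0.2566, 0.0319]
ee_rot: [[0.067, -0.998, -0.01], [-0.998, -0.067, -0.005], [0.005, 0.01, -1.0]]
wrist_force: [-0.3, -0.6, -0.2]
gripper_width: 0.747
gripper_force: 0.0
```

Call:
drive_tool(
  rows=[
    [75, 0, 0, -10, 0, 0, 0],
    [75, 0, 0, -4, 0, 0, 0],
    [75, 0, 0, 0, 0, 0, 0],
    [20, 0, 0, 0, 0, 0, 0],
    [20, 0, 0, 0, 0, 0, 0],
  ],
)

```text
time_s: 24.17
tcp_pos: [0.634, 0.2607, 0.0249]
ee_rot: [[0.07, -0.998, 0.002], [-0.998, -0.07, 0.001], [-0.001, -0.002, -1.0]]
wrist_force: [-1.0, 0.2, 0.8]
gripper_width: 0.672
gripper_force: 0.0
```

Call:
drive_tool(
  rows=[
    [10, 0, 0, 0, 0, 0, 0],
    [10, 0, 0, 0, 0, 0, 0],
    [10, 0, 0, 0, 0, 0, 0],
    [10, 0, 0, 0, 0, 0, 0],
    [10, 0, 0, 0, 0, 0, 0],
  ],
)

```text
time_s: 24.58
tcp_pos: [0.6332, 0.2604, 0.0234]
ee_rot: [[0.07, -0.998, 0.0], [-0.998, -0.07, 0.0], [-0.0, -0.0, -1.0]]
wrist_force: [-0.4, 0.1, 0.4]
gripper_width: 0.305
gripper_force: 18.4
```

Call:
drive_tool(
  rows=[
    [10, 0, 0, 0, 0, 0, 0],
    [10, 0, 0, 0, 0, 0, 0],
    [10, 0, 0, 0, 0, 0, 0],
    [10, 0, 0, 5, 0, 0, 0],
    [10, 0, 0, 10, 0, 0, 0],
  ],
)

```text
time_s: 25.0
tcp_pos: [0.6321, 0.2596, 0.037]
ee_rot: [[0.069, -0.998, -0.003], [-0.998, -0.069, -0.002], [0.002, 0.003, -1.0]]
wrist_force: [0.2, -0.0, -2.1]
gripper_width: 0.299
gripper_force: 30.0
```

```bash
sed -i 's/529.8,-319.0/529.5,-318.0/; s/86.05)/86.6)/; s/266.05/266.6/g' path.py; python3 path.py | sed -n '/end/,$p'; python3 -c "
from path import *
print(O-5*u)"
```

```text
end 245 [623.9 -78.2]
end 215 [ 622.1 -108.1]
end 185 [ 620.3 -138.1]
end 155 [ 618.6 -168. ]
rows 4.3
[0.3, 4.3, 0, 0, 0, -0.003] abs [ 532.1 -273.8] 266.4
[0.3, 4.3, 0, 0, 0, -0.019] abs [ 532.5 -269.5] 265.3
[0.4, 4.3, 0, 0, 0, -0.038] abs [ 532.9 -265.2] 263.1
[0.7, 4.2, 0, 0, 0, -0.057] abs [ 533.6 -261. ] 259.9
[0.9, 4.1, 0, 0, 0, -0.076] abs [ 534.5 -256.9] 255.5
[1.3, 4.0, 0, 0, 0, -0.095] abs [ 535.7 -252.9] 250.1
[1.6, 3.8, 0, 0, 0, -0.114] abs [ 537.4 -249. ] 243.5
[2.1, 3.6, 0, 0, 0, -0.123] abs [ 539.5 -245.4] 236.5
[2.5, 3.3, 0, 0, 0, -0.123] abs [ 542.  -242.1] 229.4
[2.9, 3.0, 0, 0, 0, -0.123] abs [ 544.9 -239.1] 222.4
[3.2, 2.6, 0, 0, 0, -0.123] abs [ 548.1 -236.5] 215.4
[3.5, 2.2, 0, 0, 0, -0.123] abs [ 551.7 -234.3] 208.3
[3.8, 1.7, 0, 0, 0, -0.123] abs [ 555.4 -232.5] 201.3
[4.0, 1.3, 0, 0, 0, -0.118] abs [ 559.4 -231.3] 194.5
[4.1, 0.9, 0, 0, 0, -0.1] abs [ 563.5 -230.4] 188.8
[4.2, 0.5, 0, 0, 0, -0.079] abs [ 567.7 -229.9] 184.3
[4.3, 0.3, 0, 0, 0, -0.044] abs [ 572.  -229.6] 181.8
[4.3, 0.2, 0, 0, 0, -0.006] abs [ 576.2 -229.5] 181.4
[4.3, 0.2, 0, 0, 0, 0.031] 
[... 203 characters left out ...]
, 0.123] abs [ 596.7 -225.4] 205.9
[3.6, 2.0, 0, 0, 0, 0.123] abs [ 600.4 -223.4] 213.0
[3.4, 2.5, 0, 0, 0, 0.123] abs [ 603.7 -220.9] 220.0
[3.0, 2.9, 0, 0, 0, 0.123] abs [ 606.7 -218. ] 227.1
[2.6, 3.2, 0, 0, 0, 0.123] abs [ 609.4 -214.8] 234.1
[2.2, 3.5, 0, 0, 0, 0.123] abs [ 611.6 -211.3] 241.1
[1.8, 3.8, 0, 0, 0, 0.119] abs [ 613.4 -207.5] 248.0
[1.4, 4.0, 0, 0, 0, 0.102] abs [ 614.8 -203.6] 253.8
[1.0, 4.1, 0, 0, 0, 0.083] abs [ 615.8 -199.5] 258.5
[0.7, 4.2, 0, 0, 0, 0.063] abs [ 616.6 -195.3] 262.2
[0.5, 4.2, 0, 0, 0, 0.045] abs [ 617.1 -191. ] 264.7
[0.4, 4.3, 0, 0, 0, 0.026] abs [ 617.4 -186.7] 266.2
[0.3, 4.3, 0, 0, 0, 0.007] abs [ 617.7 -182.4] 266.6
[ 529.20346813 -322.99119914]
```

Call:
drive_tool(
  rows=[
    [10, 0, 0, 35, 0, 0, 0],
    [10, 0, 0, 35, 0, 0, 0],
    [10, -6, -34.3, 35, 0, 0, 0],
    [10, -6, -34.3, 16, 0, 0, -0.066],
    [10, -6, -34.3, 0, 0, 0, -0.066],
  ],
)

```text
time_s: 25.42
tcp_pos: [0.6185, 0.1633, 0.16]
ee_rot: [[-0.063, -0.998, 0.01], [-0.998, 0.063, 0.004], [-0.004, -0.01, -1.0]]
wrist_force: [0.9, -0.4, -1.1]
gripper_width: 0.302
gripper_force: 30.0
```

Call:
drive_tool(
  rows=[
    [10, -6, -34.3, 0, 0, 0, 0],
    [10, -6, -34.3, 0, 0, 0, 0],
    [10, -6, -34.3, 0, 0, 0, 0],
    [10, -6, -34.3, 0, 0, 0, 0],
    [10, -6, -34.3, 0, 0, 0, 0],
  ],
)

```text
time_s: 25.83
tcp_pos: [0.5856, -0.0103, 0.1549]
ee_rot: [[-0.062, -0.998, 0.001], [-0.998, 0.062, 0.0], [-0.0, -0.001, -1.0]]
wrist_force: [0.5, -0.5, -1.3]
gripper_width: 0.301
gripper_force: 30.0
```

Call:
drive_tool(
  rows=[
    [10, -6, -34.3, 0, 0, 0, 0],
    [10, -6, -34.3, 0, 0, 0, 0],
    [10, -6, -34.3, 0, 0, 0, 0],
    [10, -6, -34.3, 0, 0, 0, 0],
    [10, -6, -34.3, 0, 0, 0, 0],
  ],
)

```text
time_s: 26.25
tcp_pos: [0.5557, -0.1819, 0.1549]
ee_rot: [[-0.062, -0.998, 0.001], [-0.998, 0.062, -0.0], [0.0, -0.001, -1.0]]
wrist_force: [1.0, 0.4, -1.1]
gripper_width: 0.302
gripper_force: 30.0
```

Call:
drive_tool(
  rows=[
    [10, -6, -34.3, 0, 0, 0, 0],
    [10, -6, -34.3, 0, 0, 0, 0],
    [10, -6, -34.3, 0, 0, 0, 0],
    [10, 0, 0, 0, 0, 0, 0],
    [10, 0, 0, 0, 0, 0, 0],
  ],
)

```text
time_s: 26.67
tcp_pos: [0.5375, -0.2849, 0.1543]
ee_rot: [[-0.066, -0.998, 0.001], [-0.998, 0.066, -0.0], [0.0, -0.001, -1.0]]
wrist_force: [-0.0, 0.6, 0.0]
gripper_width: 0.3
gripper_force: 30.0
```

Call:
drive_tool(
  rows=[
    [10, -8, -39, 0, 0, 0, 0],
    [10, 0, 0, -30, 0, 0, 0],
    [10, 0, 0, -20, 0, 0, 0],
    [10, 0, 0, 0, 0, 0, 0],
    [10, 0, 0, 0, 0, 0, 0],
  ],
)

```text
time_s: 27.08
tcp_pos: [0.53, -0.3212, 0.1034]
ee_rot: [[-0.061, -0.998, -0.002], [-0.998, 0.061, 0.0], [-0.0, 0.002, -1.0]]
wrist_force: [0.6, 0.3, -1.0]
gripper_width: 0.296
gripper_force: 30.0
```

Call:
drive_tool(
  rows=[
    [10, 0, 0, -10, 0, 0, 0],
    [10, 0, 0, -7, 0, 0, 0],
    [10, 0, 0, 0, 0, 0, 0],
    [10, 0, 0, 0, 0, 0, 0],
    [10, 0, 0, 0, 0, 0, 0],
  ],
)

```text
time_s: 27.5
tcp_pos: [0.5306, -0.3221, 0.0874]
ee_rot: [[-0.062, -0.998, 0.001], [-0.998, 0.062, -0.0], [0.0, -0.001, -1.0]]
wrist_force: [0.1, -0.5, -0.3]
gripper_width: 0.297
gripper_force: 30.0
```

Call:
drive_tool(
  rows=[
    [10, 0.2, 8, 0, 0, 0, 0],
    [10, 0.2, 8, 0, 0, 0, 0],
    [10, 0.2, 8, 0, 0, 0, 0],
    [10, 0.3, 9, 0, 0, 0, 0],
    [10, 0.3, 9, 0, 0, 0, 0],
  ],
)

```text
time_s: 27.92
tcp_pos: [0.5314, -0.279, 0.0869]
ee_rot: [[-0.062, -0.998, 0.0], [-0.998, 0.062, 0.0], [-0.0, -0.0, -1.0]]
wrist_force: [-0.3, -0.7, -0.8]
gripper_width: 0.301
gripper_force: 30.0
```

Call:
drive_tool(
  rows=[
    [10, 0.3, 4.3, 0, 0, 0, -0.003],
    [10, 0.3, 4.3, 0, 0, 0, -0.019],
    [10, 0.4, 4.3, 0, 0, 0, -0.038],
    [10, 0.7, 4.2, 0, 0, 0, -0.057],
    [10, 0.9, 4.1, 0, 0, 0, -0.076],
  ],
)

```text
time_s: 28.33
tcp_pos: [0.5341, -0.2583, 0.0869]
ee_rot: [[-0.255, -0.967, 0.0], [-0.967, 0.255, -0.0], [0.0, -0.0, -1.0]]
wrist_force: [1.4, 0.6, -0.2]
gripper_width: 0.3
gripper_force: 30.0
```

Call:
drive_tool(
  rows=[
    [10, 1.3, 4.0, 0, 0, 0, -0.095],
    [10, 1.6, 3.8, 0, 0, 0, -0.114],
    [10, 2.1, 3.6, 0, 0, 0, -0.123],
    [10, 2.5, 3.3, 0, 0, 0, -0.123],
    [10, 2.9, 3.0, 0, 0, 0, -0.123],
  ],
)

```text
time_s: 28.75
tcp_pos: [0.5444, -0.2406, 0.0868]
ee_rot: [[-0.744, -0.668, 0.0], [-0.668, 0.744, -0.0], [0.0, -0.0, -1.0]]
wrist_force: [0.1, -0.1, -1.3]
gripper_width: 0.299
gripper_force: 30.0
```

Call:
drive_tool(
  rows=[
    [10, 3.2, 2.6, 0, 0, 0, -0.123],
    [10, 3.5, 2.2, 0, 0, 0, -0.123],
    [10, 3.8, 1.7, 0, 0, 0, -0.123],
    [10, 4.0, 1.3, 0, 0, 0, -0.118],
    [10, 4.1, 0.9, 0, 0, 0, -0.1],
  ],
)

```text
time_s: 29.17
tcp_pos: [0.5631, -0.232, 0.0868]
ee_rot: [[-0.989, -0.145, 0.0], [-0.145, 0.989, -0.0], [-0.0, -0.0, -1.0]]
wrist_force: [0.2, 0.4, -0.6]
gripper_width: 0.301
gripper_force: 30.0
```

Call:
drive_tool(
  rows=[
    [10, 4.2, 0.5, 0, 0, 0, -0.079],
    [10, 4.3, 0.3, 0, 0, 0, -0.044],
    [10, 4.3, 0.2, 0, 0, 0, -0.006],
    [10, 4.3, 0.2, 0, 0, 0, 0.031],
    [10, 4.2, 0.4, 0, 0, 0, 0.068],
  ],
)

```text
time_s: 29.58
tcp_pos: [0.5839, -0.2305, 0.0866]
ee_rot: [[-0.992, -0.124, -0.002], [-0.124, 0.992, 0.0], [0.002, 0.001, -1.0]]
wrist_force: [-1.5, 0.8, 0.5]
gripper_width: 0.301
gripper_force: 30.0
```

Call:
drive_tool(
  rows=[
    [10, 4.1, 0.7, 0, 0, 0, 0.093],
    [10, 4.0, 1.1, 0, 0, 0, 0.112],
    [10, 3.9, 1.6, 0, 0, 0, 0.123],
    [10, 3.6, 2.0, 0, 0, 0, 0.123],
    [10, 3.4, 2.5, 0, 0, 0, 0.123],
  ],
)

```text
time_s: 30.0
tcp_pos: [0.6026, -0.2228, 0.0865]
ee_rot: [[-0.764, -0.646, -0.002], [-0.646, 0.764, 0.0], [0.002, 0.001, -1.0]]
wrist_force: [-1.8, 0.1, -1.0]
gripper_width: 0.3
gripper_force: 30.0
```

Call:
drive_tool(
  rows=[
    [10, 3.0, 2.9, 0, 0, 0, 0.123],
    [10, 2.6, 3.2, 0, 0, 0, 0.123],
    [10, 2.2, 3.5, 0, 0, 0, 0.123],
    [10, 1.8, 3.8, 0, 0, 0, 0.119],
    [10, 1.4, 4.0, 0, 0, 0, 0.102],
  ],
)

```text
time_s: 30.42
tcp_pos: [0.6144, -0.2052, 0.0867]
ee_rot: [[-0.276, -0.961, -0.0], [-0.961, 0.276, -0.0], [0.0, 0.0, -1.0]]
wrist_force: [-0.7, -0.3, -0.7]
gripper_width: 0.301
gripper_force: 30.0
```

Call:
drive_tool(
  rows=[
    [10, 1.0, 4.1, 0, 0, 0, 0.083],
    [10, 0.7, 4.2, 0, 0, 0, 0.063],
    [10, 0.5, 4.2, 0, 0, 0, 0.045],
    [10, 0.4, 4.3, 0, 0, 0, 0.026],
    [10, 0.3, 4.3, 0, 0, 0, 0.007],
  ],
)

```text
time_s: 30.83
tcp_pos: [0.6172, -0.1841, 0.0867]
ee_rot: [[-0.061, -0.998, -0.0], [-0.998, 0.061, -0.0], [0.0, 0.0, -1.0]]
wrist_force: [-0.0, -0.0, -1.7]
gripper_width: 0.301
gripper_force: 30.0
```

Call:
drive_tool(
  rows=[
    [10, 1.1, 18, 0, 0, 0, 0],
    [10, 1.1, 18, 0, 0, 0, 0],
    [10, 1.1, 18, 0, 0, 0, 0],
    [10, 0.8, 12, 0, 0, 0, 0],
    [10, 0, 0, 0, 0, 0, 0],
  ],
)

```text
time_s: 31.25
tcp_pos: [0.6215, -0.1163, 0.0869]
ee_rot: [[-0.06, -0.998, 0.0], [-0.998, 0.06, 0.0], [-0.0, -0.0, -1.0]]
wrist_force: [-0.7, -0.4, -1.3]
gripper_width: 0.297
gripper_force: 30.0
```

Call:
drive_tool(
  rows=[
    [10, 0.1, 3, 0, 0, 0, 0],
    [10, 0.1, 3, 0, 0, 0, 0],
    [10, 0.1, 3, 0, 0, 0, 0],
    [10, 0, 2, 0, 0, 0, 0],
    [10, 0, 0, 0, 0, 0, 0],
  ],
)

```text
time_s: 31.67
tcp_pos: [0.6214, -0.11, 0.0869]
ee_rot: [[-0.063, -0.998, -0.001], [-0.998, 0.063, -0.003], [0.003, 0.0, -1.0]]
wrist_force: [0.6, -7.4, -1.6]
gripper_width: 0.293
gripper_force: 30.0
```

Call:
drive_tool(
  rows=[
    [75, 0, 0, 0, 0, 0, 0],
    [75, 0, 0, 0, 0, 0, 0],
    [75, 0, 0, 0, 0, 0, 0],
    [75, 0, 0, 0, 0, 0, 0],
    [75, 0, 0, 0, 0, 0, 0],
  ],
)

```text
time_s: 32.08
tcp_pos: [0.6217, -0.1074, 0.0869]
ee_rot: [[-0.062, -0.998, 0.0], [-0.998, 0.062, 0.0], [-0.0, -0.0, -1.0]]
wrist_force: [-0.1, 0.0, -0.4]
gripper_width: 0.594
gripper_force: 0.0
```

Call:
drive_tool(
  rows=[
    [75, 0, 0, 10, 0, 0, 0],
    [75, 0, 0, 30, 0, 0, 0],
    [75, 0, 0, 30, 0, 0, 0],
    [75, -17.8, 31.3, 2, 0, 0, -0.08],
    [75, -17.8, 31.3, 0, 0, 0, -0.08],
  ],
)

```text
time_s: 32.5
tcp_pos: [0.5878, -0.045, 0.1621]
ee_rot: [[-0.227, -0.974, 0.007], [-0.974, 0.227, 0.001], [-0.002, -0.007, -1.0]]
wrist_force: [-0.5, 1.1, -0.4]
gripper_width: 0.746
gripper_force: 0.0
```

Call:
drive_tool(
  rows=[
    [75, -17.8, 31.3, 0, 0, 0, -0.08],
    [75, -17.8, 31.3, 0, 0, 0, 0],
    [75, -17.8, 31.3, 0, 0, 0, 0],
    [75, -17.8, 31.3, 0, 0, 0, 0],
    [75, -17.8, 31.3, 0, 0, 0, 0],
  ],
)

```text
time_s: 32.92
tcp_pos: [0.4961, 0.1131, 0.1599]
ee_rot: [[-0.297, -0.955, 0.001], [-0.955, 0.297, 0.001], [-0.001, -0.001, -1.0]]
wrist_force: [0.3, 1.1, 0.6]
gripper_width: 0.745
gripper_force: 0.0
```

Call:
drive_tool(
  rows=[
    [75, -17.8, 31.3, 0, 0, 0, 0],
    [75, -17.8, 31.3, 0, 0, 0, 0],
    [75, -17.8, 31.3, 0, 0, 0, 0],
    [75, -17.8, 31.3, 0, 0, 0, 0],
    [75, -17.8, 31.3, 0, 0, 0, 0],
  ],
)

```text
time_s: 33.33
tcp_pos: [0.4069, 0.2698, 0.1599]
ee_rot: [[-0.297, -0.955, 0.001], [-0.955, 0.297, 0.001], [-0.002, -0.001, -1.0]]
wrist_force: [0.3, 0.6, 0.4]
gripper_width: 0.753
gripper_force: 0.0
```

Call:
drive_tool(
  rows=[
    [75, 0, 0, 0, 0, 0, 0],
    [75, 0, 0, 0, 0, 0, 0],
  ],
)

```text
time_s: 33.5
tcp_pos: [0.4072, 0.27, 0.1597]
ee_rot: [[-0.294, -0.956, 0.001], [-0.956, 0.294, 0.001], [-0.001, -0.001, -1.0]]
wrist_force: [-0.1, -0.6, 0.2]
gripper_width: 0.754
gripper_force: 0.0
```

```bash
python3 - <<'E'
from h import *
c=nut(.408,.265,rad=.05)
c=capture('top'); W=cloud(c)
for cx,cy in ((.482,.332),):
    w=W[(abs(W[...,0]-cx)<.04)&(abs(W[...,1]-cy)<.04)&(W[...,2]>0.017)&(W[...,2]<.034)]; print(len(w),w.mean(0).round(3) if len(w) else 0)
save(c,'t3.png')
E
```

```text
657 ((407.4814453125, 266.2817687988281), (30.082820892333984, 25.558868408203125), 68.29785919189453) top 496 ((407.64892578125, 266.23834228515625), (29.986413955688477, 19.71969223022461), 67.99597930908203) [0.4075 0.2656 0.0247]
tcp [0.4072 0.27   0.1597] yaw 252.92524329821947 j [ 52.6  13.4 -25.1   0.  -51.4 -69.7]
0 0
```

Call:
drive_tool(
  rows=[
    [75, 0.4, -3.8, -30, 0, 0, -0.042],
    [75, 0, 0, -35, 0, 0, -0.042],
    [75, 0, 0, -35, 0, 0, 0],
    [75, 0, 0, -20, 0, 0, 0],
    [75, 0, 0, 0, 0, 0, 0],
  ],
)

```text
time_s: 34.02
tcp_pos: [0.4069, 0.2605, 0.035]
ee_rot: [[-0.38, -0.925, -0.006], [-0.925, 0.38, -0.007], [0.009, 0.003, -1.0]]
wrist_force: [0.4, 0.3, 0.8]
gripper_width: 0.748
gripper_force: 0.0
```

Call:
drive_tool(
  rows=[
    [75, 0, 0, -10, 0, 0, 0],
    [75, 0, 0, -6, 0, 0, 0],
    [75, 0, 0, 0, 0, 0, 0],
    [20, 0, 0, 0, 0, 0, 0],
    [20, 0, 0, 0, 0, 0, 0],
  ],
)

```text
time_s: 34.43
tcp_pos: [0.409, 0.2646, 0.0238]
ee_rot: [[-0.377, -0.926, 0.001], [-0.926, 0.377, 0.002], [-0.002, -0.001, -1.0]]
wrist_force: [0.0, 0.3, 0.2]
gripper_width: 0.675
gripper_force: 0.0
```

Call:
drive_tool(
  rows=[
    [10, 0, 0, 0, 0, 0, 0],
    [10, 0, 0, 0, 0, 0, 0],
    [10, 0, 0, 0, 0, 0, 0],
    [10, 0, 0, 0, 0, 0, 0],
    [10, 0, 0, 0, 0, 0, 0],
  ],
)

```text
time_s: 34.85
tcp_pos: [0.4083, 0.2643, 0.0229]
ee_rot: [[-0.377, -0.926, 0.0], [-0.926, 0.377, 0.0], [-0.0, -0.0, -1.0]]
wrist_force: [-1.1, 0.1, 1.5]
gripper_width: 0.302
gripper_force: 18.2
```

Call:
drive_tool(
  rows=[
    [10, 0, 0, 0, 0, 0, 0],
    [10, 0, 0, 0, 0, 0, 0],
    [10, 0, 0, 0, 0, 0, 0],
    [10, 0, 0, 5, 0, 0, 0],
    [10, 0, 0, 10, 0, 0, 0],
  ],
)

```text
time_s: 35.27
tcp_pos: [0.4076, 0.2633, 0.0369]
ee_rot: [[-0.377, -0.926, -0.002], [-0.926, 0.377, -0.003], [0.003, 0.001, -1.0]]
wrist_force: [0.3, -0.4, -0.6]
gripper_width: 0.298
gripper_force: 30.0
```

View pics/t3.png

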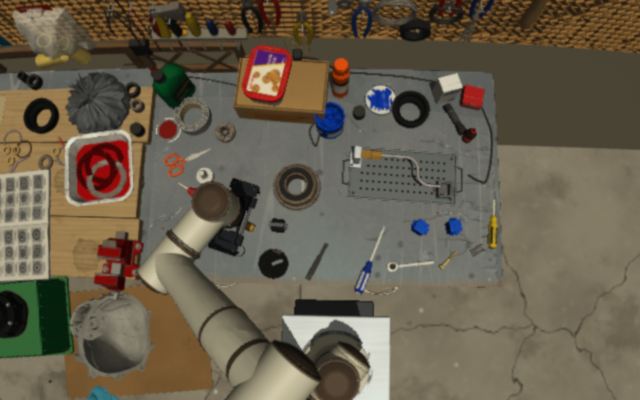

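The top view shows two nuts on the rail at about (365,155), the gate standing at (278,225), and the arm hiding the fourth nut. The third nut is gripped, so I'll carry it over.

Call:
drive_tool(
  rows=[
    [10, 0, 0, 35, 0, 0, 0],
    [10, 0, 0, 35, 0, 0, 0],
    [10, 0, 0, 35, 0, 0, 0],
    [10, 6.8, -32.6, 15, 0, 0, 0.108],
    [10, 6.8, -32.6, 0, 0, 0, 0.108],
  ],
)

```text
time_s: 35.68
tcp_pos: [0.4241, 0.201, 0.1622]
ee_rot: [[-0.16, -0.987, 0.008], [-0.987, 0.16, 0.006], [-0.007, -0.007, -1.0]]
wrist_force: [1.1, 0.0, -2.2]
gripper_width: 0.295
gripper_force: 30.0
```

Call:
drive_tool(
  rows=[
    [10, 6.8, -32.6, 0, 0, 0, 0.108],
    [10, 6.8, -32.6, 0, 0, 0, 0],
    [10, 6.8, -32.6, 0, 0, 0, 0],
    [10, 6.8, -32.6, 0, 0, 0, 0],
    [10, 6.8, -32.6, 0, 0, 0, 0],
  ],
)

```text
time_s: 36.1
tcp_pos: [0.4556, 0.0343, 0.1579]
ee_rot: [[-0.062, -0.998, -0.0], [-0.998, 0.062, 0.0], [-0.0, 0.0, -1.0]]
wrist_force: [0.8, 1.1, -0.9]
gripper_width: 0.301
gripper_force: 30.0
```

Call:
drive_tool(
  rows=[
    [10, 6.8, -32.6, 0, 0, 0, 0],
    [10, 6.8, -32.6, 0, 0, 0, 0],
    [10, 6.8, -32.6, 0, 0, 0, 0],
    [10, 6.8, -32.6, 0, 0, 0, 0],
    [10, 6.8, -32.6, 0, 0, 0, 0],
  ],
)

```text
time_s: 36.52
tcp_pos: [0.4896, -0.1287, 0.1578]
ee_rot: [[-0.062, -0.998, -0.0], [-0.998, 0.062, 0.0], [-0.0, 0.0, -1.0]]
wrist_force: [0.3, 0.4, -1.7]
gripper_width: 0.297
gripper_force: 30.0
```

Call:
drive_tool(
  rows=[
    [10, 6.8, -32.6, 0, 0, 0, 0],
    [10, 6.8, -32.6, 0, 0, 0, 0],
    [10, 6.8, -32.6, 0, 0, 0, 0],
    [10, 6.8, -32.6, 0, 0, 0, 0],
    [10, 6.8, -32.6, 0, 0, 0, 0],
  ],
)

```text
time_s: 36.93
tcp_pos: [0.5235, -0.2916, 0.1575]
ee_rot: [[-0.063, -0.998, -0.001], [-0.998, 0.063, 0.0], [-0.0, 0.001, -1.0]]
wrist_force: [0.1, 1.1, -1.1]
gripper_width: 0.3
gripper_force: 30.0
```

Call:
drive_tool(
  rows=[
    [10, 6.8, -32.6, 0, 0, 0, 0],
    [10, 0, 0, 0, 0, 0, 0],
    [10, 0, 0, -30, 0, 0, 0],
    [10, 0, 0, -20, 0, 0, 0],
    [10, 0, 0, 0, 0, 0, 0],
  ],
)

```text
time_s: 37.35
tcp_pos: [0.5271, -0.3211, 0.1027]
ee_rot: [[-0.064, -0.998, -0.01], [-0.998, 0.064, 0.005], [-0.004, 0.01, -1.0]]
wrist_force: [-0.7, 0.5, -2.5]
gripper_width: 0.298
gripper_force: 30.0
```

```bash
python3 - <<'E'
from h import *
s=sense(); print(s['tcp_pos'],np.degrees(np.arctan2(s['ee_rot'][1][0],s['ee_rot'][0][0]))%360)
c=capture('top'); W=cloud(c)
for m in masks_of('nut_a',c): 
    w=W[m['region']]; print(round(m['p'],2),np.round(m['xy']),m['region'].sum(),np.round(np.nanmedian(w,0),3))
w=W[(abs(W[...,0]-.48)<.08)&(abs(W[...,1]-.332)<.08)&(W[...,2]>0.019)&(W[...,2]<.034)]
print(len(w),w.mean(0),cv2.minAreaRect((w[:,:2]*1000).astype(np.float32)))
E
```

```text
[ 0.52707509 -0.32111726  0.10270926] 266.3161142109499
0.62 [376. 155.] 63 [ 0.619 -0.109  0.084]
0.54 [224. 210.] 85 [0.454 0.338 0.022]
0.49 [368. 152.] 99 [ 0.622 -0.082  0.083]
141 [0.49681233 0.36215282 0.02419891] ((480.97314453125, 331.9913330078125), (156.52516174316406, 158.95152282714844), 0.42092999815940857)
```

Call:
drive_tool(
  rows=[
    [10, 0, 0, 0, 0, 0, 0],
    [10, 0, 0, -10, 0, 0, 0],
    [10, 0, 0, -10, 0, 0, 0],
    [10, 0, 0, 0, 0, 0, 0],
    [10, 0, 0, 0, 0, 0, 0],
  ],
)

```text
time_s: 37.87
tcp_pos: [0.5302, -0.3223, 0.087]
ee_rot: [[-0.062, -0.998, -0.002], [-0.998, 0.062, 0.001], [-0.0, 0.002, -1.0]]
wrist_force: [-0.1, 0.0, -1.3]
gripper_width: 0.3
gripper_force: 30.0
```

Same pose as for the last nut, so I'll use the same path.

Call:
drive_tool(
  rows=[
    [10, 0.2, 8, 0, 0, 0, 0],
    [10, 0.2, 8, 0, 0, 0, 0],
    [10, 0.2, 8, 0, 0, 0, 0],
    [10, 0.3, 9, 0, 0, 0, 0],
    [10, 0.3, 9, 0, 0, 0, 0],
  ],
)

```text
time_s: 38.28
tcp_pos: [0.5321, -0.2794, 0.0881]
ee_rot: [[-0.062, -0.998, 0.0], [-0.998, 0.062, -0.0], [0.0, -0.0, -1.0]]
wrist_force: [0.3, 0.1, -1.2]
gripper_width: 0.299
gripper_force: 30.0
```

Call:
drive_tool(
  rows=[
    [10, 0.3, 4.3, 0, 0, 0, -0.003],
    [10, 0.3, 4.3, 0, 0, 0, -0.019],
    [10, 0.4, 4.3, 0, 0, 0, -0.038],
    [10, 0.7, 4.2, 0, 0, 0, -0.057],
    [10, 0.9, 4.1, 0, 0, 0, -0.076],
  ],
)

```text
time_s: 38.7
tcp_pos: [0.5347, -0.2587, 0.0879]
ee_rot: [[-0.255, -0.967, 0.0], [-0.967, 0.255, -0.0], [0.0, -0.0, -1.0]]
wrist_force: [0.2, -1.0, -1.4]
gripper_width: 0.297
gripper_force: 30.0
```

Call:
drive_tool(
  rows=[
    [10, 1.3, 4.0, 0, 0, 0, -0.095],
    [10, 1.6, 3.8, 0, 0, 0, -0.114],
    [10, 2.1, 3.6, 0, 0, 0, -0.123],
    [10, 2.5, 3.3, 0, 0, 0, -0.123],
    [10, 2.9, 3.0, 0, 0, 0, -0.123],
  ],
)

```text
time_s: 39.12
tcp_pos: [0.545, -0.241, 0.0879]
ee_rot: [[-0.744, -0.668, 0.0], [-0.668, 0.744, -0.0], [-0.0, -0.0, -1.0]]
wrist_force: [0.5, -0.3, -1.1]
gripper_width: 0.301
gripper_force: 30.0
```

Call:
drive_tool(
  rows=[
    [10, 3.2, 2.6, 0, 0, 0, -0.123],
    [10, 3.5, 2.2, 0, 0, 0, -0.123],
    [10, 3.8, 1.7, 0, 0, 0, -0.123],
    [10, 4.0, 1.3, 0, 0, 0, -0.118],
    [10, 4.1, 0.9, 0, 0, 0, -0.1],
  ],
)

```text
time_s: 39.53
tcp_pos: [0.5638, -0.2324, 0.0879]
ee_rot: [[-0.989, -0.145, 0.0], [-0.145, 0.989, -0.0], [-0.0, -0.0, -1.0]]
wrist_force: [-0.6, -0.9, -1.4]
gripper_width: 0.3
gripper_force: 30.0
```

Call:
drive_tool(
  rows=[
    [10, 4.2, 0.5, 0, 0, 0, -0.079],
    [10, 4.3, 0.3, 0, 0, 0, -0.044],
    [10, 4.3, 0.2, 0, 0, 0, -0.006],
    [10, 4.3, 0.2, 0, 0, 0, 0.031],
    [10, 4.2, 0.4, 0, 0, 0, 0.068],
  ],
)

```text
time_s: 39.95
tcp_pos: [0.5839, -0.2307, 0.0873]
ee_rot: [[-0.992, -0.123, -0.003], [-0.123, 0.992, 0.001], [0.003, 0.001, -1.0]]
wrist_force: [-1.4, 1.4, -1.1]
gripper_width: 0.303
gripper_force: 30.0
```

Call:
drive_tool(
  rows=[
    [10, 4.1, 0.7, 0, 0, 0, 0.093],
    [10, 4.0, 1.1, 0, 0, 0, 0.112],
    [10, 3.9, 1.6, 0, 0, 0, 0.123],
    [10, 3.6, 2.0, 0, 0, 0, 0.123],
    [10, 3.4, 2.5, 0, 0, 0, 0.123],
  ],
)

```text
time_s: 40.37
tcp_pos: [0.6028, -0.2231, 0.0872]
ee_rot: [[-0.764, -0.645, -0.003], [-0.645, 0.764, 0.0], [0.002, 0.002, -1.0]]
wrist_force: [-2.3, -0.2, -1.6]
gripper_width: 0.299
gripper_force: 30.0
```

Call:
drive_tool(
  rows=[
    [10, 3.0, 2.9, 0, 0, 0, 0.123],
    [10, 2.6, 3.2, 0, 0, 0, 0.123],
    [10, 2.2, 3.5, 0, 0, 0, 0.123],
    [10, 1.8, 3.8, 0, 0, 0, 0.119],
    [10, 1.4, 4.0, 0, 0, 0, 0.102],
  ],
)

```text
time_s: 40.78
tcp_pos: [0.6148, -0.2056, 0.0875]
ee_rot: [[-0.276, -0.961, -0.001], [-0.961, 0.276, 0.0], [0.0, 0.001, -1.0]]
wrist_force: [-0.3, -0.1, -0.9]
gripper_width: 0.296
gripper_force: 30.0
```

Call:
drive_tool(
  rows=[
    [10, 1.0, 4.1, 0, 0, 0, 0.083],
    [10, 0.7, 4.2, 0, 0, 0, 0.063],
    [10, 0.5, 4.2, 0, 0, 0, 0.045],
    [10, 0.4, 4.3, 0, 0, 0, 0.026],
    [10, 0.3, 4.3, 0, 0, 0, 0.007],
  ],
)

```text
time_s: 41.2
tcp_pos: [0.6178, -0.1845, 0.0878]
ee_rot: [[-0.061, -0.998, -0.0], [-0.998, 0.061, -0.0], [0.0, 0.0, -1.0]]
wrist_force: [-0.3, -0.8, -0.9]
gripper_width: 0.297
gripper_force: 30.0
```

Call:
drive_tool(
  rows=[
    [10, 1.1, 18, 0, 0, 0, 0],
    [10, 1.1, 18, 0, 0, 0, 0],
    [10, 0.1, 3, 0, 0, 0, 0],
    [10, 0.1, 3, 0, 0, 0, 0],
    [10, 0, 0, 0, 0, 0, 0],
  ],
)

```text
time_s: 41.62
tcp_pos: [0.6202, -0.1425, 0.0879]
ee_rot: [[-0.061, -0.998, 0.0], [-0.998, 0.061, -0.0], [0.0, -0.0, -1.0]]
wrist_force: [-0.7, -0.1, -1.2]
gripper_width: 0.297
gripper_force: 30.0
```

Call:
drive_tool(
  rows=[
    [10, 0.1, 3, 0, 0, 0, 0],
    [10, 0.1, 3, 0, 0, 0, 0],
    [10, 0, 2, 0, 0, 0, 0],
    [10, 0, 0, 0, 0, 0, 0],
    [10, 0, 0, 0, 0, 0, 0],
  ],
)

```text
time_s: 42.03
tcp_pos: [0.6201, -0.1393, 0.0882]
ee_rot: [[-0.063, -0.998, -0.001], [-0.998, 0.063, -0.005], [0.005, 0.0, -1.0]]
wrist_force: [-0.0, -13.4, -1.5]
gripper_width: 0.299
gripper_force: 30.0
```

Call:
drive_tool(
  rows=[
    [75, 0, 0, 0, 0, 0, 0],
    [75, 0, 0, 0, 0, 0, 0],
    [75, 0, 0, 0, 0, 0, 0],
    [75, 0, 0, 0, 0, 0, 0],
    [75, 0, 0, 0, 0, 0, 0],
  ],
)

```text
time_s: 42.45
tcp_pos: [0.6205, -0.1347, 0.0879]
ee_rot: [[-0.062, -0.998, 0.0], [-0.998, 0.062, 0.0], [-0.0, -0.0, -1.0]]
wrist_force: [-0.3, 0.3, 0.4]
gripper_width: 0.594
gripper_force: 0.0
```

Call:
drive_tool(
  rows=[
    [75, 0, 0, 10, 0, 0, 0],
    [75, 0, 0, 30, 0, 0, 0],
    [75, 0, 0, 30, 0, 0, 0],
    [75, -11.9, 34, 2, 0, 0, 0],
    [75, -11.9, 34, 0, 0, 0, 0],
  ],
)

```text
time_s: 42.87
tcp_pos: [0.5983, -0.0671, 0.1632]
ee_rot: [[-0.065, -0.998, 0.007], [-0.998, 0.065, 0.0], [-0.001, -0.007, -1.0]]
wrist_force: [0.2, 1.1, -0.5]
gripper_width: 0.749
gripper_force: 0.0
```

Call:
drive_tool(
  rows=[
    [75, -11.9, 34, 0, 0, 0, 0],
    [75, -11.9, 34, 0, 0, 0, 0],
    [75, -11.9, 34, 0, 0, 0, 0],
    [75, -11.9, 34, 0, 0, 0, 0],
    [75, -11.9, 34, 0, 0, 0, 0],
  ],
)

```text
time_s: 43.28
tcp_pos: [0.5364, 0.1049, 0.1609]
ee_rot: [[-0.062, -0.998, 0.001], [-0.998, 0.062, 0.001], [-0.001, -0.001, -1.0]]
wrist_force: [0.3, 0.9, 0.2]
gripper_width: 0.751
gripper_force: 0.0
```

Call:
drive_tool(
  rows=[
    [75, -11.9, 34, 0, 0, 0, 0],
    [75, -11.9, 34, 0, 0, 0, 0],
    [75, -11.9, 34, 0, 0, 0, 0],
    [75, -11.9, 34, 0, 0, 0, 0],
    [75, -11.9, 34, 0, 0, 0, 0],
  ],
)

```text
time_s: 43.7
tcp_pos: [0.4767, 0.2751, 0.161]
ee_rot: [[-0.061, -0.998, 0.001], [-0.998, 0.061, 0.001], [-0.001, -0.001, -1.0]]
wrist_force: [1.2, 0.3, 0.7]
gripper_width: 0.755
gripper_force: 0.0
```

Call:
drive_tool(
  rows=[
    [75, -11.9, 34, 0, 0, 0, 0],
    [75, -11.9, 34, 0, 0, 0, 0],
    [75, 0, 0, 0, 0, 0, 0],
    [75, 0, 0, 0, 0, 0, 0],
  ],
)

```text
time_s: 44.03
tcp_pos: [0.4529, 0.3431, 0.1605]
ee_rot: [[-0.058, -0.998, 0.001], [-0.998, 0.058, 0.001], [-0.001, -0.001, -1.0]]
wrist_force: [0.2, 0.3, -0.0]
gripper_width: 0.746
gripper_force: 0.0
```

```bash
python3 - <<'E'
from h import *
c=nut(.454,.338,rad=.04); save(c,'w4.png')
E
```

```text
640 ((455.3023986816406, 340.8513488769531), (25.667375564575195, 30.130756378173828), 48.90937423706055) top 482 ((455.37164306640625, 340.91473388671875), (19.054765701293945, 30.14060401916504), 48.7310791015625) [0.4554 0.3404 0.0247]
tcp [0.4529 0.3431 0.1605] yaw 266.6512567252935 j [ 53.5  20.6 -14.3   0.  -55.  -56.8]
```

View pics/w4.png

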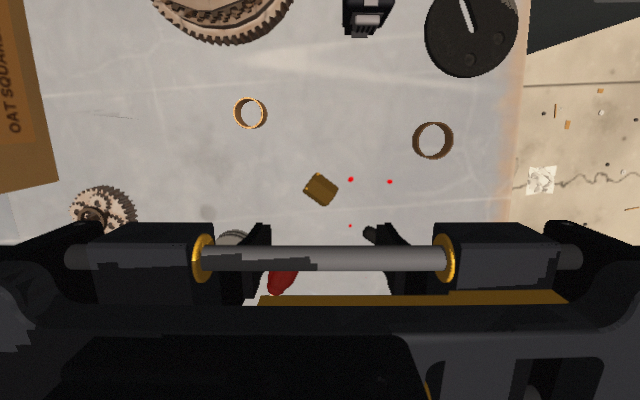

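The brass nut is at pixel (321,189). The rings at (250,113) and (433,140) are bushings. The nut's bore lies at about 139°.

Call:
drive_tool(
  rows=[
    [65, 2.4, -2.3, 0, 0, 0, 0.114],
    [65, 0, 0, 0, 0, 0, 0.114],
    [65, 0, 0, 0, 0, 0, 0.114],
    [65, 0, 0, 0, 0, 0, 0.114],
    [65, 0, 0, 0, 0, 0, 0.114],
  ],
)

```text
time_s: 44.5
tcp_pos: [0.4566, 0.3373, 0.1603]
ee_rot: [[0.489, -0.872, 0.0], [-0.872, -0.489, 0.0], [0.0, -0.0, -1.0]]
wrist_force: [0.7, -0.2, -0.3]
gripper_width: 0.65
gripper_force: 0.0
```

Call:
drive_tool(
  rows=[
    [65, 0, 0, -20, 0, 0, 0.114],
    [65, 0, 0, -25, 0, 0, 0.114],
    [65, 0, 0, -30, 0, 0, 0.112],
    [65, 0, 0, -25, 0, 0, 0],
    [65, 0, 0, -20, 0, 0, 0],
  ],
)

```text
time_s: 44.92
tcp_pos: [0.4561, 0.3367, 0.0384]
ee_rot: [[0.748, -0.663, -0.001], [-0.663, -0.748, -0.001], [-0.0, 0.002, -1.0]]
wrist_force: [-0.1, -0.2, -0.7]
gripper_width: 0.648
gripper_force: 0.0
```

Call:
drive_tool(
  rows=[
    [65, 0, 0, 0, 0, 0, 0],
    [65, 0, 0, -10, 0, 0, 0],
    [65, 0, 0, -6, 0, 0, 0],
    [65, 0, 0, 0, 0, 0, 0],
    [65, 0, 0, 0, 0, 0, 0],
  ],
)

```text
time_s: 45.33
tcp_pos: [0.4566, 0.3389, 0.0245]
ee_rot: [[0.75, -0.662, 0.001], [-0.662, -0.75, 0.001], [0.0, -0.001, -1.0]]
wrist_force: [-0.2, -1.1, 0.5]
gripper_width: 0.65
gripper_force: 0.0
```

Call:
drive_tool(
  rows=[
    [10, 0, 0, 0, 0, 0, 0],
    [10, 0, 0, 0, 0, 0, 0],
    [10, 0, 0, 0, 0, 0, 0],
    [10, 0, 0, 0, 0, 0, 0],
    [10, 0, 0, 0, 0, 0, 0],
  ],
)

```text
time_s: 45.75
tcp_pos: [0.4562, 0.3389, 0.024]
ee_rot: [[0.75, -0.662, 0.0], [-0.662, -0.75, 0.0], [-0.0, -0.0, -1.0]]
wrist_force: [0.8, -0.0, 0.2]
gripper_width: 0.361
gripper_force: 0.0
```

Call:
drive_tool(
  rows=[
    [10, 0, 0, 0, 0, 0, 0],
    [10, 0, 0, 0, 0, 0, 0],
    [10, 0, 0, 0, 0, 0, 0],
    [10, 0, 0, 0, 0, 0, 0],
    [10, 0, 0, 0, 0, 0, 0],
  ],
)

```text
time_s: 46.17
tcp_pos: [0.4563, 0.339, 0.024]
ee_rot: [[0.75, -0.661, 0.0], [-0.661, -0.75, 0.001], [0.0, -0.001, -1.0]]
wrist_force: [0.4, 0.1, 2.3]
gripper_width: 0.296
gripper_force: 30.0
```

Call:
drive_tool(
  rows=[
    [10, 0, 0, 15, 0, 0, 0],
    [10, 0, 0, 35, 0, 0, 0],
    [10, 0, 0, 40, 0, 0, 0],
    [10, 0, 0, 40, 0, 0, 0],
    [10, 3.7, -33.1, 3, 0, 0, -0.0911],
  ],
)

```text
time_s: 46.58
tcp_pos: [0.4641, 0.3123, 0.1647]
ee_rot: [[0.69, -0.723, 0.014], [-0.723, -0.69, 0.012], [0.001, -0.018, -1.0]]
wrist_force: [1.6, 0.8, 0.8]
gripper_width: 0.302
gripper_force: 30.0
```

Call:
drive_tool(
  rows=[
    [10, 3.7, -33.1, 0, 0, 0, -0.0911],
    [10, 3.7, -33.1, 0, 0, 0, -0.0911],
    [10, 3.7, -33.1, 0, 0, 0, -0.0911],
    [10, 3.7, -33.1, 0, 0, 0, -0.0911],
    [10, 3.7, -33.1, 0, 0, 0, -0.0911],
  ],
)

```text
time_s: 47.0
tcp_pos: [0.4776, 0.1383, 0.1564]
ee_rot: [[0.293, -0.956, -0.001], [-0.956, -0.293, -0.0], [0.0, 0.001, -1.0]]
wrist_force: [0.5, 0.8, -1.4]
gripper_width: 0.298
gripper_force: 30.0
```

Call:
drive_tool(
  rows=[
    [10, 3.7, -33.1, 0, 0, 0, -0.0911],
    [10, 3.7, -33.1, 0, 0, 0, -0.0911],
    [10, 3.7, -33.1, 0, 0, 0, -0.0911],
    [10, 3.7, -33.1, 0, 0, 0, -0.0911],
    [10, 3.7, -33.1, 0, 0, 0, 0],
  ],
)

```text
time_s: 47.42
tcp_pos: [0.4961, -0.0271, 0.1564]
ee_rot: [[-0.066, -0.998, -0.001], [-0.998, 0.066, 0.0], [0.0, 0.001, -1.0]]
wrist_force: [0.4, -0.1, -1.0]
gripper_width: 0.296
gripper_force: 30.0
```

Call:
drive_tool(
  rows=[
    [10, 3.7, -33.1, 0, 0, 0, 0],
    [10, 3.7, -33.1, 0, 0, 0, 0],
    [10, 3.7, -33.1, 0, 0, 0, 0],
    [10, 3.7, -33.1, 0, 0, 0, 0],
    [10, 3.7, -33.1, 0, 0, 0, 0],
  ],
)

```text
time_s: 47.83
tcp_pos: [0.5146, -0.1924, 0.1562]
ee_rot: [[-0.063, -0.998, -0.001], [-0.998, 0.063, 0.0], [-0.0, 0.001, -1.0]]
wrist_force: [-0.0, 0.3, -1.3]
gripper_width: 0.298
gripper_force: 30.0
```

Call:
drive_tool(
  rows=[
    [10, 3.7, -33.1, 0, 0, 0, 0],
    [10, 3.7, -33.1, 0, 0, 0, 0],
    [10, 3.7, -33.1, 0, 0, 0, 0],
    [10, 3.7, -33.1, 0, 0, 0, 0],
    [10, 0, 0, 0, 0, 0, 0],
  ],
)

```text
time_s: 48.25
tcp_pos: [0.5299, -0.3281, 0.1556]
ee_rot: [[-0.068, -0.998, -0.001], [-0.998, 0.068, -0.001], [0.001, 0.001, -1.0]]
wrist_force: [0.7, 0.5, -0.9]
gripper_width: 0.299
gripper_force: 30.0
```

Call:
drive_tool(
  rows=[
    [10, 0, 0, -30, 0, 0, 0],
    [10, 0, 0, -20, 0, 0, 0],
    [10, 0, 0, 0, 0, 0, 0],
    [10, 0, 0, 0, 0, 0, 0],
    [10, 0, 0, 0, 0, 0, 0],
  ],
)

```text
time_s: 48.67
tcp_pos: [0.5308, -0.3233, 0.1078]
ee_rot: [[-0.062, -0.998, 0.001], [-0.998, 0.062, -0.001], [0.001, -0.001, -1.0]]
wrist_force: [0.1, -0.3, -0.7]
gripper_width: 0.3
gripper_force: 30.0
```

Call:
drive_tool(
  rows=[
    [10, -0.3, 0, -10, 0, 0, 0],
    [10, 0, 0, -9.5, 0, 0, 0],
    [10, 0, 0, 0, 0, 0, 0],
    [10, 0, 0, 0, 0, 0, 0],
    [10, 0, 0, 0, 0, 0, 0],
  ],
)

```text
time_s: 49.08
tcp_pos: [0.53, -0.3233, 0.0874]
ee_rot: [[-0.063, -0.998, 0.0], [-0.998, 0.063, -0.0], [0.0, -0.0, -1.0]]
wrist_force: [0.5, -0.1, -0.2]
gripper_width: 0.298
gripper_force: 30.0
```

Call:
drive_tool(
  rows=[
    [10, 0.2, 8, 0, 0, 0, 0],
    [10, 0.2, 8, 0, 0, 0, 0],
    [10, 0.2, 9, 0, 0, 0, 0],
    [10, 0.3, 9, 0, 0, 0, 0],
    [10, 0.3, 9, 0, 0, 0, 0],
  ],
)

```text
time_s: 49.5
tcp_pos: [0.5311, -0.279, 0.0875]
ee_rot: [[-0.063, -0.998, 0.0], [-0.998, 0.063, -0.0], [0.0, -0.0, -1.0]]
wrist_force: [0.3, -0.2, 0.1]
gripper_width: 0.297
gripper_force: 30.0
```

Call:
drive_tool(
  rows=[
    [10, 0.3, 4.3, 0, 0, 0, -0.003],
    [10, 0.3, 4.3, 0, 0, 0, -0.019],
    [10, 0.4, 4.3, 0, 0, 0, -0.038],
    [10, 0.7, 4.2, 0, 0, 0, -0.057],
    [10, 0.9, 4.1, 0, 0, 0, -0.076],
  ],
)

```text
time_s: 49.92
tcp_pos: [0.5338, -0.2584, 0.0874]
ee_rot: [[-0.256, -0.967, 0.0], [-0.967, 0.256, -0.0], [0.0, -0.0, -1.0]]
wrist_force: [-0.9, -0.2, -1.0]
gripper_width: 0.294
gripper_force: 30.0
```

Call:
drive_tool(
  rows=[
    [10, 1.3, 4.0, 0, 0, 0, -0.095],
    [10, 1.6, 3.8, 0, 0, 0, -0.114],
    [10, 2.1, 3.6, 0, 0, 0, -0.123],
    [10, 2.5, 3.3, 0, 0, 0, -0.123],
    [10, 2.9, 3.0, 0, 0, 0, -0.123],
  ],
)

```text
time_s: 50.33
tcp_pos: [0.5442, -0.2407, 0.0874]
ee_rot: [[-0.745, -0.667, 0.0], [-0.667, 0.745, -0.0], [-0.0, -0.0, -1.0]]
wrist_force: [0.5, -0.1, -0.8]
gripper_width: 0.301
gripper_force: 30.0
```

Call:
drive_tool(
  rows=[
    [10, 3.2, 2.6, 0, 0, 0, -0.123],
    [10, 3.5, 2.2, 0, 0, 0, -0.123],
    [10, 3.8, 1.7, 0, 0, 0, -0.123],
    [10, 4.0, 1.3, 0, 0, 0, -0.118],
    [10, 4.1, 0.9, 0, 0, 0, -0.1],
  ],
)

```text
time_s: 50.75
tcp_pos: [0.5629, -0.2321, 0.0874]
ee_rot: [[-0.99, -0.144, 0.0], [-0.144, 0.99, -0.0], [-0.0, -0.0, -1.0]]
wrist_force: [0.0, -0.8, -0.2]
gripper_width: 0.297
gripper_force: 30.0
```

Call:
drive_tool(
  rows=[
    [10, 4.2, 0.5, 0, 0, 0, -0.079],
    [10, 4.3, 0.3, 0, 0, 0, -0.044],
    [10, 4.3, 0.2, 0, 0, 0, -0.006],
    [10, 4.3, 0.2, 0, 0, 0, 0.031],
    [10, 4.2, 0.4, 0, 0, 0, 0.068],
  ],
)

```text
time_s: 51.17
tcp_pos: [0.5836, -0.2306, 0.0871]
ee_rot: [[-0.992, -0.123, -0.002], [-0.123, 0.992, 0.0], [0.002, 0.001, -1.0]]
wrist_force: [-1.6, 0.4, 0.4]
gripper_width: 0.299
gripper_force: 30.0
```

Call:
drive_tool(
  rows=[
    [10, 4.1, 0.7, 0, 0, 0, 0.093],
    [10, 4.0, 1.1, 0, 0, 0, 0.112],
    [10, 3.9, 1.6, 0, 0, 0, 0.123],
    [10, 3.6, 2.0, 0, 0, 0, 0.123],
    [10, 3.4, 2.5, 0, 0, 0, 0.123],
  ],
)

```text
time_s: 51.58
tcp_pos: [0.6024, -0.2229, 0.087]
ee_rot: [[-0.764, -0.645, -0.002], [-0.645, 0.764, 0.0], [0.001, 0.001, -1.0]]
wrist_force: [-1.5, 0.8, -0.6]
gripper_width: 0.295
gripper_force: 30.0
```

Call:
drive_tool(
  rows=[
    [10, 3.0, 2.9, 0, 0, 0, 0.123],
    [10, 2.6, 3.2, 0, 0, 0, 0.123],
    [10, 2.2, 3.5, 0, 0, 0, 0.123],
    [10, 1.8, 3.8, 0, 0, 0, 0.119],
    [10, 1.4, 4.0, 0, 0, 0, 0.102],
  ],
)

```text
time_s: 52.0
tcp_pos: [0.6142, -0.2053, 0.0872]
ee_rot: [[-0.277, -0.961, -0.0], [-0.961, 0.277, -0.0], [0.0, 0.0, -1.0]]
wrist_force: [-0.4, 0.7, -0.9]
gripper_width: 0.299
gripper_force: 30.0
```

Call:
drive_tool(
  rows=[
    [10, 1.0, 4.1, 0, 0, 0, 0.083],
    [10, 0.7, 4.2, 0, 0, 0, 0.063],
    [10, 0.5, 4.2, 0, 0, 0, 0.045],
    [10, 0.4, 4.3, 0, 0, 0, 0.026],
    [10, 0.3, 4.3, 0, 0, 0, 0.007],
  ],
)

```text
time_s: 52.42
tcp_pos: [0.6169, -0.1842, 0.0872]
ee_rot: [[-0.062, -0.998, -0.0], [-0.998, 0.062, -0.0], [0.0, 0.0, -1.0]]
wrist_force: [0.5, 0.6, 0.6]
gripper_width: 0.297
gripper_force: 30.0
```

Call:
drive_tool(
  rows=[
    [10, 0.3, 5, 0, 0, 0, 0],
    [10, 0.3, 5, 0, 0, 0, 0],
    [10, 0.1, 3, 0, 0, 0, 0],
    [10, 0.1, 3, 0, 0, 0, 0],
    [10, 0, 0, 0, 0, 0, 0],
  ],
)

```text
time_s: 52.83
tcp_pos: [0.6177, -0.1695, 0.0875]
ee_rot: [[-0.063, -0.998, -0.0], [-0.998, 0.063, -0.002], [0.002, -0.0, -1.0]]
wrist_force: [0.7, -5.2, -2.7]
gripper_width: 0.294
gripper_force: 30.0
```

Call:
drive_tool(
  rows=[
    [10, 0.1, 3, 0, 0, 0, 0],
    [10, 0, 2, 0, 0, 0, 0],
    [10, 0, 0, 0, 0, 0, 0],
    [10, 0, 0, 0, 0, 0, 0],
  ],
)

```text
time_s: 53.17
tcp_pos: [0.6175, -0.169, 0.0881]
ee_rot: [[-0.064, -0.998, -0.0], [-0.998, 0.064, -0.007], [0.007, -0.0, -1.0]]
wrist_force: [-1.5, -18.5, -1.7]
gripper_width: 0.295
gripper_force: 30.0
```

Call:
drive_tool(
  rows=[
    [75, 0, 0, 0, 0, 0, 0],
    [75, 0, 0, 0, 0, 0, 0],
    [75, 0, 0, 0, 0, 0, 0],
    [75, 0, 0, 0, 0, 0, 0],
    [75, 0, 0, 0, 0, 0, 0],
  ],
)

```text
time_s: 53.58
tcp_pos: [0.618, -0.1631, 0.0874]
ee_rot: [[-0.063, -0.998, 0.0], [-0.998, 0.063, 0.0], [-0.0, -0.0, -1.0]]
wrist_force: [0.2, -0.3, 0.2]
gripper_width: 0.593
gripper_force: 0.0
```

Call:
drive_tool(
  rows=[
    [75, 0, 0, 10, 0, 0, 0],
    [75, 0, 0, 30, 0, 0, 0],
    [75, 0, 0, 30, 0, 0, 0],
    [75, -18.8, 31.3, 4, 0, 0, 0.1203],
    [75, -18.8, 31.3, 0, 0, 0, 0.1203],
  ],
)

```text
time_s: 54.0
tcp_pos: [0.5822, -0.1011, 0.1648]
ee_rot: [[0.18, -0.984, 0.007], [-0.984, -0.18, -0.0], [0.001, -0.007, -1.0]]
wrist_force: [-0.2, 1.2, -0.7]
gripper_width: 0.742
gripper_force: 0.0
```

Call:
drive_tool(
  rows=[
    [75, -18.8, 31.3, 0, 0, 0, 0.1203],
    [75, -18.8, 31.3, 0, 0, 0, 0.1203],
    [75, -18.8, 31.3, 0, 0, 0, 0.1203],
    [75, -18.8, 31.3, 0, 0, 0, 0.1203],
    [75, -18.8, 31.3, 0, 0, 0, 0.1203],
  ],
)

```text
time_s: 54.42
tcp_pos: [0.4853, 0.0571, 0.1623]
ee_rot: [[0.707, -0.707, 0.002], [-0.707, -0.707, 0.001], [0.001, -0.002, -1.0]]
wrist_force: [0.4, 0.4, 0.1]
gripper_width: 0.749
gripper_force: 0.0
```

Call:
drive_tool(
  rows=[
    [75, -18.8, 31.3, 0, 0, 0, 0.1203],
    [75, -18.8, 31.3, 0, 0, 0, 0.1203],
    [75, -18.8, 31.3, 0, 0, 0, 0.1203],
    [75, -18.8, 31.3, 0, 0, 0, 0.1203],
    [75, 0, 0, 0, 0, 0, 0.1203],
  ],
)

```text
time_s: 54.83
tcp_pos: [0.4091, 0.1852, 0.1627]
ee_rot: [[0.984, -0.176, 0.002], [-0.176, -0.984, 0.003], [0.002, -0.003, -1.0]]
wrist_force: [-0.1, -1.3, 0.8]
gripper_width: 0.747
gripper_force: 0.0
```

Call:
drive_tool(
  rows=[
    [75, 0, 0, 0, 0, 0, 0.1203],
    [75, 0, 0, 0, 0, 0, 0],
    [75, 0, 0, 0, 0, 0, 0],
  ],
)

```text
time_s: 55.08
tcp_pos: [0.4109, 0.1811, 0.162]
ee_rot: [[0.997, -0.072, 0.001], [-0.072, -0.997, 0.001], [0.001, -0.001, -1.0]]
wrist_force: [-0.3, -0.4, 0.5]
gripper_width: 0.749
gripper_force: 0.0
```

```bash
python3 - <<'E'
from h import *
s=sense(); c=capture('wrist'); W=cloud(c,s); print(s['tcp_pos'],np.degrees(np.arctan2(s['ee_rot'][1][0],s['ee_rot'][0][0]))%360)
w=W[(abs(W[...,0]-.41)<.06)&(abs(W[...,1]-.175)<.06)&(W[...,2]>.07)&(W[...,2]<.09)]
print(len(w),cv2.minAreaRect((w[:,:2]*1000).astype(np.float32)))
c=capture('top'); W=cloud(c); save(c,'t4.png',(320,120,480,240),5)
w=W[(abs(W[...,0]-.62)<.03)&(W[...,1]>-.22)&(W[...,1]<-.06)&(W[...,2]>.066)]
for lo in range(-220,-60,10):
    q=w[(w[:,1]*1000>=lo)&(w[:,1]*1000<lo+10)]; print(lo,len(q),np.round((q[:,0].max()-q[:,0].min())*1000) if len(q) else 0,end='; ')
E
```

```text
[0.41091142 0.18110575 0.16196061] 355.85526411931255
1709 ((410.1289978027344, 174.76132202148438), (35.87648391723633, 35.823856353759766), 85.85359954833984)
-220 10 12.0; -210 12 10.0; -200 7 9.0; -190 16 27.0; -180 32 25.0; -170 29 26.0; -160 27 24.0; -150 32 22.0; -140 29 26.0; -130 34 25.0; -120 27 25.0; -110 32 23.0; -100 28 27.0; -90 28 24.0; -80 31 21.0; -70 35 35.0;
```

View pics/t4.png

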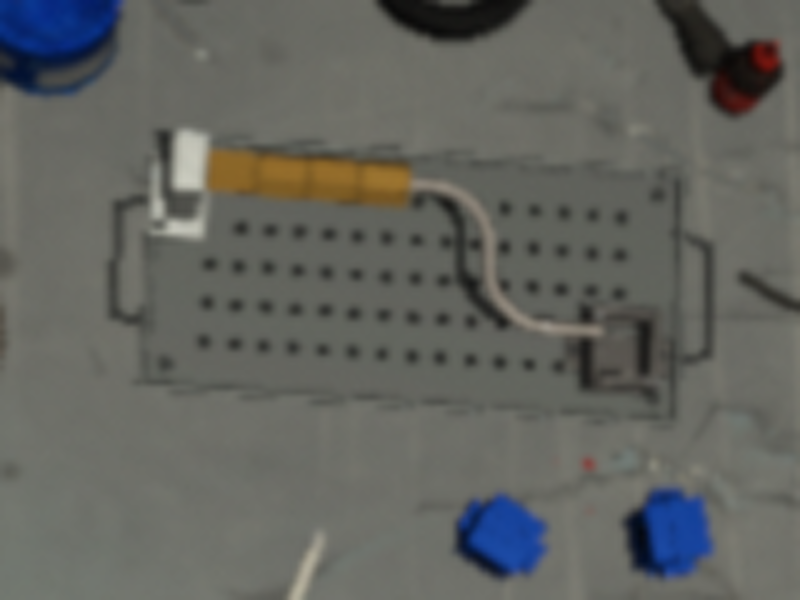

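The view shows all four nuts in one row against the stop, crop x 207 to 410. I'll fetch the gate now.

Call:
drive_tool(
  rows=[
    [75, -0.8, -6.3, -30, 0, 0, 0],
    [75, 0, 0, -35, 0, 0, 0],
    [75, 0, 0, -25, 0, 0, 0],
    [75, 0, 0, 0, 0, 0, 0],
    [75, 0, 0, 0, 0, 0, 0],
  ],
)

```text
time_s: 55.6
tcp_pos: [0.4101, 0.1736, 0.0708]
ee_rot: [[0.997, -0.072, -0.002], [-0.072, -0.997, -0.002], [-0.002, 0.003, -1.0]]
wrist_force: [0.6, 0.2, 0.4]
gripper_width: 0.747
gripper_force: 0.0
```

Call:
drive_tool(
  rows=[
    [75, 0, 0, -13, 0, 0, 0],
    [75, 0, 0, 0, 0, 0, 0],
    [25, 0, 0, 0, 0, 0, 0],
    [25, 0, 0, 0, 0, 0, 0],
    [25, 0, 0, 0, 0, 0, 0],
  ],
)

```text
time_s: 56.02
tcp_pos: [0.4108, 0.1749, 0.0596]
ee_rot: [[0.998, -0.07, 0.002], [-0.07, -0.998, 0.002], [0.002, -0.002, -1.0]]
wrist_force: [-0.4, 0.3, 0.2]
gripper_width: 0.602
gripper_force: 0.0
```

Call:
drive_tool(
  rows=[
    [25, 0, 0, 0, 0, 0, 0],
    [25, 0, 0, 0, 0, 0, 0],
    [25, 0, 0, 0, 0, 0, 0],
    [25, 0, 0, 0, 0, 0, 0],
    [25, 0, 0, 0, 0, 0, 0],
  ],
)

```text
time_s: 56.43
tcp_pos: [0.4109, 0.1747, 0.0598]
ee_rot: [[0.998, -0.069, 0.002], [-0.069, -0.998, 0.001], [0.002, -0.001, -1.0]]
wrist_force: [-0.7, -0.8, 11.3]
gripper_width: 0.412
gripper_force: 30.0
```

Call:
drive_tool(
  rows=[
    [25, 0, 0, 0, 0, 0, 0],
    [25, 0, 0, 0, 0, 0, 0],
  ],
)

```text
time_s: 56.6
tcp_pos: [0.4109, 0.1747, 0.0598]
ee_rot: [[0.998, -0.069, 0.002], [-0.069, -0.998, 0.001], [0.002, -0.001, -1.0]]
wrist_force: [-1.1, -1.8, 11.2]
gripper_width: 0.414
gripper_force: 30.0
```

Call:
drive_tool(
  rows=[
    [25, 0, 0, 15, 0, 0, 0],
    [25, 0, 0, 35, 0, 0, 0],
    [25, 0, 0, 40, 0, 0, 0],
    [25, 0, 0, 40, 0, 0, 0],
    [25, 7.9, -32.9, 0, 0, 0, -0.1205],
  ],
)

```text
time_s: 57.02
tcp_pos: [0.4228, 0.1469, 0.1965]
ee_rot: [[0.983, -0.184, 0.016], [-0.184, -0.983, 0.01], [0.014, -0.013, -1.0]]
wrist_force: [2.3, -0.2, -1.1]
gripper_width: 0.415
gripper_force: 30.0
```

Call:
drive_tool(
  rows=[
    [25, 7.9, -32.9, 0, 0, 0, -0.1205],
    [25, 7.9, -32.9, 0, 0, 0, -0.1205],
    [25, 7.9, -32.9, 0, 0, 0, -0.1205],
    [25, 7.9, -32.9, 0, 0, 0, -0.1205],
    [25, 7.9, -32.9, 0, 0, 0, -0.1205],
  ],
)

```text
time_s: 57.43
tcp_pos: [0.457, -0.0246, 0.1881]
ee_rot: [[0.697, -0.717, -0.001], [-0.717, -0.697, 0.0], [-0.001, 0.0, -1.0]]
wrist_force: [0.1, 0.3, -1.5]
gripper_width: 0.412
gripper_force: 30.0
```

Call:
drive_tool(
  rows=[
    [25, 7.9, -32.9, 0, 0, 0, -0.1205],
    [25, 7.9, -32.9, 0, 0, 0, -0.1205],
    [25, 7.9, -32.9, 0, 0, 0, -0.1205],
    [25, 7.9, -32.9, 0, 0, 0, -0.1205],
    [25, 7.9, -32.9, 0, 0, 0, -0.1205],
  ],
)

```text
time_s: 57.85
tcp_pos: [0.4966, -0.1891, 0.1879]
ee_rot: [[0.168, -0.986, -0.001], [-0.986, -0.168, 0.001], [-0.001, 0.001, -1.0]]
wrist_force: [0.6, 0.5, -1.4]
gripper_width: 0.415
gripper_force: 30.0
```

Call:
drive_tool(
  rows=[
    [25, 7.9, -32.9, 0, 0, 0, -0.1205],
    [25, 7.9, -32.9, 0, 0, 0, -0.1205],
    [25, 7.9, -32.9, 0, 0, 0, 0],
    [25, 7.9, -32.9, 0, 0, 0, 0],
    [25, 0, 0, 0, 0, 0, 0],
  ],
)

```text
time_s: 58.27
tcp_pos: [0.5292, -0.3239, 0.187]
ee_rot: [[-0.07, -0.998, -0.0], [-0.998, 0.07, -0.001], [0.001, 0.0, -1.0]]
wrist_force: [0.2, 0.2, -2.3]
gripper_width: 0.413
gripper_force: 30.0
```

Call:
drive_tool(
  rows=[
    [25, 0, 0, 0, 0, 0, 0],
    [25, 0, 0, 0, 0, 0, 0],
    [25, 0, 0, 0, 0, 0, 0],
    [25, 0, 0, 0, 0, 0, 0],
  ],
)

```text
time_s: 58.6
tcp_pos: [0.5285, -0.318, 0.1885]
ee_rot: [[-0.064, -0.998, -0.0], [-0.998, 0.064, 0.0], [-0.0, 0.0, -1.0]]
wrist_force: [-0.6, -0.2, -0.6]
gripper_width: 0.413
gripper_force: 30.0
```

```bash
python3 - <<'E'
from h import *
s=sense(); c=capture('wrist'); W=cloud(c,s); print(s['tcp_pos'],np.degrees(np.arctan2(s['ee_rot'][1][0],s['ee_rot'][0][0]))%360)
save(c,'w5.png',(200,100,440,260),3)
w=W[(abs(W[...,0]-.53)<.05)&(abs(W[...,1]+.319)<.05)&(W[...,2]>.034)&(W[...,2]<.046)]
print(len(w),cv2.minAreaRect((w[:,:2]*1000).astype(np.float32)))
E
```

```text
[ 0.52848737 -0.31796702  0.18847308] 266.31281755273585
722 ((528.746826171875, -320.0199890136719), (39.59360885620117, 48.53663635253906), 87.43602752685547)
```

View pics/w5.png

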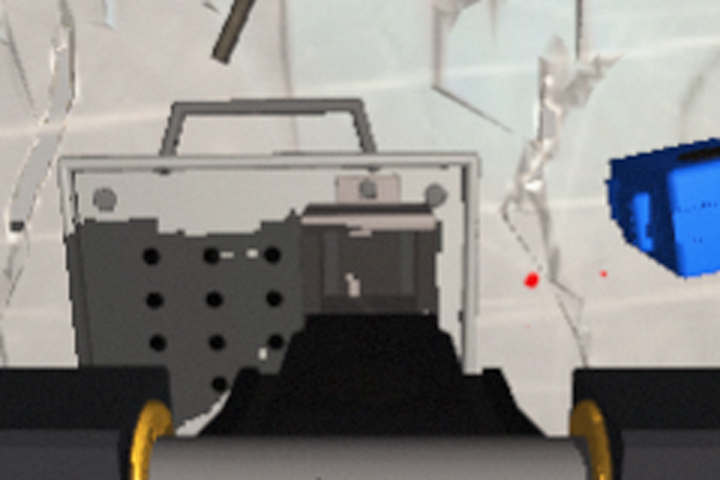

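The gate is held above the empty socket, whose centre appears at crop (370,270). I'll line up and lower it.

Call:
drive_tool(
  rows=[
    [25, 1.4, -1.4, -25, 0, 0, 0],
    [25, 0, 0, -30, 0, 0, 0],
    [25, 0, 0, -23, 0, 0, 0],
    [25, 0, 0, 0, 0, 0, 0],
    [25, 0, 0, 0, 0, 0, 0],
  ],
)

```text
time_s: 59.07
tcp_pos: [0.5296, -0.3199, 0.1098]
ee_rot: [[-0.064, -0.998, -0.003], [-0.998, 0.064, 0.0], [-0.0, 0.003, -1.0]]
wrist_force: [0.5, -1.3, -0.9]
gripper_width: 0.412
gripper_force: 30.0
```

Call:
drive_tool(
  rows=[
    [25, 0, 0, 0, 0, 0, 0],
    [25, 0, 0, 0, 0, 0, 0],
    [25, 0, 0, 0, 0, 0, 0],
  ],
)

```text
time_s: 59.32
tcp_pos: [0.5311, -0.3208, 0.1123]
ee_rot: [[-0.065, -0.998, 0.004], [-0.998, 0.065, -0.001], [0.001, -0.004, -1.0]]
wrist_force: [-1.1, 0.6, -1.0]
gripper_width: 0.415
gripper_force: 30.0
```

Call:
drive_tool(
  rows=[
    [25, -0.6, 1, -6, 0, 0, 0],
    [25, 0, 0, -6, 0, 0, 0],
    [25, 0, 0, -4, 0, 0, 0],
    [25, 0, 0, 0, 0, 0, 0],
    [25, 0, 0, 0, 0, 0, 0],
  ],
)

```text
time_s: 59.73
tcp_pos: [0.5291, -0.3195, 0.0937]
ee_rot: [[-0.066, -0.998, -0.001], [-0.998, 0.066, 0.0], [-0.0, 0.001, -1.0]]
wrist_force: [-0.2, -0.8, -0.7]
gripper_width: 0.413
gripper_force: 30.0
```

Call:
drive_tool(
  rows=[
    [25, 0, 0, -3, 0, 0, 0],
    [25, 0, 0, -3, 0, 0, 0],
    [25, 0, 0, 0, 0, 0, 0],
    [25, 0, 0, 0, 0, 0, 0],
  ],
)

```text
time_s: 60.07
tcp_pos: [0.5293, -0.3195, 0.088]
ee_rot: [[-0.066, -0.998, -0.001], [-0.998, 0.066, 0.0], [-0.0, 0.001, -1.0]]
wrist_force: [-0.5, 1.1, -0.8]
gripper_width: 0.412
gripper_force: 30.0
```

Call:
drive_tool(
  rows=[
    [25, 0, 0, -4, 0, 0, 0],
    [25, 0, 0, -4, 0, 0, 0],
    [25, 0, 0, -4, 0, 0, 0],
    [25, 0, 0, 0, 0, 0, 0],
    [25, 0, 0, 0, 0, 0, 0],
  ],
)

```text
time_s: 60.48
tcp_pos: [0.5291, -0.3195, 0.0758]
ee_rot: [[-0.066, -0.998, -0.001], [-0.998, 0.066, 0.0], [-0.0, 0.001, -1.0]]
wrist_force: [-0.1, -0.0, -0.5]
gripper_width: 0.416
gripper_force: 30.0
```

Call:
drive_tool(
  rows=[
    [25, 0, 0, -3, 0, 0, 0],
    [25, 0, 0, -3, 0, 0, 0],
    [25, 0, 0, -1, 0, 0, 0],
    [25, 0, 0, 0, 0, 0, 0],
    [25, 0, 0, 0, 0, 0, 0],
  ],
)

```text
time_s: 60.9
tcp_pos: [0.5298, -0.3198, 0.0718]
ee_rot: [[-0.065, -0.998, 0.001], [-0.998, 0.065, -0.001], [0.001, -0.001, -1.0]]
wrist_force: [-2.7, 2.7, 10.8]
gripper_width: 0.416
gripper_force: 30.0
```

Call:
drive_tool(
  rows=[
    [80, 0, 0, 0, 0, 0, 0],
    [80, 0, 0, 0, 0, 0, 0],
    [80, 0, 0, 0, 0, 0, 0],
    [80, 0, 0, 0, 0, 0, 0],
    [80, 0, 0, 0, 0, 0, 0],
  ],
)

```text
time_s: 61.32
tcp_pos: [0.5297, -0.3196, 0.0696]
ee_rot: [[-0.066, -0.998, 0.001], [-0.998, 0.066, -0.0], [0.0, -0.001, -1.0]]
wrist_force: [0.8, 0.4, -0.0]
gripper_width: 0.705
gripper_force: 0.0
```

Call:
drive_tool(
  rows=[
    [80, 0, 0, 10, 0, 0, 0],
    [80, 0, 0, 30, 0, 0, 0],
    [80, 0, 0, 35, 0, 0, 0],
    [80, 0, 0, 35, 0, 0, 0],
    [80, 0, 0, 30, 0, 0, 0],
  ],
)

```text
time_s: 61.73
tcp_pos: [0.5297, -0.3199, 0.2124]
ee_rot: [[-0.065, -0.998, 0.002], [-0.998, 0.065, -0.001], [0.001, -0.002, -1.0]]
wrist_force: [0.8, -0.8, 0.0]
gripper_width: 0.801
gripper_force: 0.0
```

Call:
drive_tool(
  rows=[
    [80, 0, 0, 0, 0, 0, 0],
    [80, 0, 0, 0, 0, 0, 0],
    [80, 0, 0, 0, 0, 0, 0],
    [80, 0, 0, 0, 0, 0, 0],
  ],
)

```text
time_s: 62.07
tcp_pos: [0.5286, -0.3192, 0.2078]
ee_rot: [[-0.066, -0.998, -0.003], [-0.998, 0.066, 0.001], [-0.001, 0.003, -1.0]]
wrist_force: [0.5, 0.1, -0.2]
gripper_width: 0.802
gripper_force: 0.0
```

```bash
python3 - <<'E'
from h import *
s=sense(); c=capture('wrist'); W=cloud(c,s); print(s['tcp_pos'])
save(c,'w6.png',(220,110,400,250),4)
R=(abs(W[...,0]-.53)<.05)&(abs(W[...,1]+.319)<.03)
w=W[R&(W[...,2]>.086)&(W[...,2]<.1)]; print(len(w),cv2.minAreaRect((w[:,:2]*1000).astype(np.float32)),np.median(w,0))
w=W[R&(W[...,2]>.06)&(W[...,2]<.1)&(abs(W[...,1]+.319)<.012)]; print('x span',w[:,0].min(),w[:,0].max())
E
```

```text
[ 0.52860444 -0.31919856  0.20780282]
1307 ((529.404296875, -317.53839111328125), (36.377445220947266, 35.425811767578125), 85.7693099975586) [ 0.5293845  -0.31892253  0.09135429]
x span 0.503360692667506 0.5556748466990993
```

View pics/w6.png

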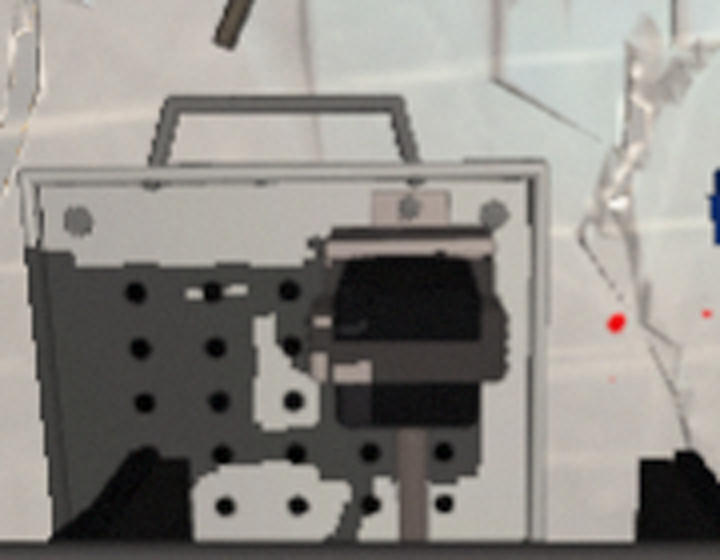

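The gate is back home. Its top is at 91 mm, the same as at the start, and the buttons span 52 mm, so they're fully out and latched. The gripper is clear, so I'll hand in.

```bash
python3 -c "
from station import finish_job
print(finish_job())"
```

```text
the job is handed in; nothing more can be done
None
```

The job is handed in: all four brass nuts are on the rail in a row against the stop, the gate is fully home with both buttons out, and I left the other parts alone.

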